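# Rack the sharpening plate to dry

## Robot

A 6-joint arm with a two-finger parallel gripper is mounted at the origin on the work surface. World frame = base frame: x ahead of the robot, y to its left, z up, the work surface at z = 0. Lengths are in mm, angles in rad, forces in N, time in s.
With the tool pointing down it reaches from about 300 to 875 mm from the base axis. Payload 6.4 kg.
Tool frame: the origin (TCP) lies at the very end of the fingers, on their centre line; the grasp point (between the pads) lies 19 mm behind it (env.grip_point_offset is the distance from the TCP to the grasp point, in mm); z points along the fingers, y is the direction in which the jaws open and shut (so a half turn about z gives the same grasp; the last joint's range is limited). The gripper opens to 88 mm and grips with 3 to 60 N. Pads are 18 mm wide; open, the fingers measure 123 mm over their backs; the gripper's body (75 mm by 187 mm) begins 45 mm behind the grasp point.
Start: joints at [0.939, 0.181, 1.607, -0, 1.354, -0.206], TCP at [237.494, 523.677, 238.714] pointing down, gripper open.
Joint ranges: [-2.99, 2.99], [-0.89, 2.07], [0.3, 2.58], [-1.14, 4.28], [0, 2.63], [-3.12, 3.12]. Speed limits (rad/s): [2.57, 2.57, 3.01, 3.14, 3.14, 3.14].

## Interface

Orientations are given as a rotation vector (axis times angle).
In Python, from bench import sensors, optics, env, regions_of gives the robot as it stands.
- The arm moves only by the tool jog_arm, never from a script. Its argument "steps" is one flat list of numbers, 6 for each row, row after row: the shift along the tool's x, y, z in cm, then the turn, a rotation vector about the tool's x, y, z in degrees. A call has 1 to 12 rows; each row is the pose to reach, as a shift and turn from the pose commanded when the call began, along the tool's axes at that moment; what a row does not reach only later rows make up. A row lasts 1/10 s, in which the tool goes at most 50 mm and 8.59 degrees, less where a joint would pass 70% of its speed; a pose out of reach is approached as far as the arm can. A call with a gripper value outside its range is refused whole. "jaw" is the closure in counts, from 0 (fully open) to 255 (shut), set as the call begins (left out, the last holds). The fingers move at their own pace and stop on an object; the grip force is fixed at half the most. Time passes only in rows, so rows that repeat a pose let the fingers close. It gives the time, the measured TCP pose, the force and the opening at its end, in the units of the state.
- sensors.get_state(): the state, without advancing time (a new reading comes with each control period).
- optics.grab_frame(name): name is "side" or "top"; returns a dict with "img" (420x560x3 uint8, red, green, blue), "intrinsics" (3x3 intrinsics, pixels), "rvec" (rotation vector, rad) and "tvec" (3), from world to camera coordinates, as OpenCV has them. Camera axes: x right, y down, z forward; pixel columns grow to the right and rows downward; lengths in mm; the calibration is good to about 2 mm. A picture is of the moment at which its call begins. There is no depth.
- env.close_job(): hands the job in, once; it reports no verdict.
Trained networks look in a picture, given as the dict that the camera call returned (one of the last four; its "shot" number tells which), for a name from the list of things; names that differ only in an ending like _2 or _b are one class to them, and where a whole thing is asked for, a point or a joint stands for the part that bears it (a point fixed in the world has none). Each returns a list of dicts, best first, with "conf" (0 to 1); they miss things now and then, are a little off and sometimes report something else, mostly with a low value. They report only what shows in the picture. A call takes as long as a camera call. They do not tell look-alikes from the thing itself.
- regions_of(picture, target): "pixels" (420x560 bool, what is visible of it) and "extent" ([left, top, width, height] in pixels, round what is visible of it).
The state is a dict: "t": time; "qpos": joint angles; "joint_vel": joint speeds; "tau": joint torques, N m; "tool_pos": TCP position; "eef_rot": TCP orientation; "contact_force": force on the tool from outside, world axes, zero at the start; "ft_torque": the same for the moment, N m; "opening": opening from 0.0 (shut) to 1.0 (fully open).
Only numpy, scipy, OpenCV 4.12 (cv2) and the standard library are available. Lean on these libraries where they do the work, as an engineer would, in place of code of your own. Each camera call takes 0.05 s, during which the arm holds its last target.

## Task

Slide the sharpening plate along its channel until about a third of its length overhangs the low block's end nearest the robot, then pick it up there and set it down leaning on the sloping wooden rest, foot on the ledge, and let go. Then take it again by its top end, across its thickness, and stand it upright on end in the empty slot of the drying rack. Do not let the plate drop on the bench, and leave the strop in the other slot and the things lying around where they are.

Things in the scene. Friction and masses are not known exactly. Their poses are not given: they have to be found in the camera images.
- plate_mid (a point): centre of the sharpening plate: a flat aluminium bar with grey faces, loose, 150 long (its x) x 60 wide (y) x 8 thick (z), 0.15 to 0.27 kg, both ends and both faces alike. It starts lying in the channel of block, long axis along the channel, within 9 mm of the channel's middle lengthwise, too closely boxed in by the rails for fingers to go beside it.
- block: fixed wooden honing block, 170 long (x) x 100 wide (y); origin at the centre of its underside, on the bench. The channel runs along x, 66 wide, its floor 60 above the bench, between two rails 8 high (their tops level with the plate's) and 17 wide; it is open at both ends (x = -85 and +85). Its -x end is the one nearest the robot, over which the plate is to overhang; more than half overhanging and it tips off. The plate can be pushed from its other end.
- rest: fixed wooden leaning rest, 140 x 100 foot board, about 110 high; origin at the centre of its underside, on the bench. A panel 90 wide (y) and 90 long up the slope faces up and towards +x at 55 degrees from horizontal: its upper edge (at x = -17, z = 109) lies on the robot's side and is 10 thick. The top 60 of a plate leaning on it stands free above that edge.
- rest_foot (a point): point on rest, at mid width, where the panel's face meets the ledge at its foot: 35 in +x and 35 above the origin; axes as rest. Up the slope is (-0.574, 0, 0.819), out of the face is (0.819, 0, 0.574). The ledge is square to the face and stands out 30 from it.
- rack: fixed wooden drying rack, 110 (x) x 100 (y) x 70 high; origin at the centre of its underside, on the bench. Two slots open at the top run along y, each 16 wide (x) and 84 long, floor 15 above the bench, 55 deep: the one at x = -25 (robot's side) is empty and for the plate, the one at x = +25 holds the strop. A plate let go in the slot may lean a few degrees against its wall.
- slot_floor (a point): centre of the empty slot's floor, on rack (its x = -25, z = 15), axes as rack.
- strop: bystander: dark wooden strop 10 x 60 x 95 high standing loose in the rack's other slot, its top 110 above the bench; origin at the centre of its underside.
- batten: bystander: loose pine batten, 35 x 200 (y) x 35 high, origin at the centre of its underside.
- oil: bystander: loose oil bottle, diameter 48, 120 high, origin at the centre of its underside.
- chisel: bystander: loose hand tool with a wooden handle, 200 long, lying on the bench along its x.
Mind the look-alikes: they are no part of the job. What is shaped like the part that bears plate_mid but turquoise is not meant. Leave any turquoise look-alike of the rest alone.

How it is judged:
By the outcome, as a careful person would: the job done as asked, in the order asked, and still so for the second after the job is handed in, with the robot touching nothing.
It also fails if it takes over 72 s, if anything falls off the work surface, if the arm or the gripper's body presses on something with over 40 N, if the wrist force passes 120 N, or if a joint passes its speed limit or range.

## Working session

There is one attempt and no reset: what is moved stays moved. The work goes in short steps, Python scripts to look and compute and a tool call to move; the robot and the scene stay as the last step left them, time stands still between calls to the robot, and variables do not carry over. Pictures are saved under pics/ and viewed, and the job is handed in when it is done.

Besides the shell and the picture viewer there is one more tool, called after ">>>" in YAML: its name, and indented under it one key for each argument. jog_arm: Moves the arm, as the interface text tells. Its arguments: {"type":"object","properties":{"steps":{"type":"array","items":{"type":"number"}},"jaw":{"type":"number"}},"required":["steps"]}

```bash
ls -la; mkdir -p pics; python3 - <<'E'
from bench import sensors, optics, env, regions_of
import cv2, numpy as np, pickle
print(sensors.get_state())
for n in ("side","top"):
    f=optics.grab_frame(n); cv2.imwrite(f"pics/{n}0.png",cv2.cvtColor(f["img"],cv2.COLOR_RGB2BGR))
    print(n,f["intrinsics"],f["rvec"],f["tvec"])
    for t in ("plate_mid","block","rest","rack","strop","batten","oil","chisel"):
        for r in regions_of(f,t): 
            ys,xs=np.nonzero(r["pixels"]); print(t,round(r["conf"],2),r["extent"],xs.mean().round(1),ys.mean().round(1))
    pickle.dump({k:f[k] for k in ("img","intrinsics","rvec","tvec")},open(f"{n}0.pkl","wb"))
E
```

```text
total 12
drwxr-xr-x  3 agent agent 4096 Dec  7 15:53 .
drwxr-xr-x 23 root  root  4096 Dec  7 15:53 ..
drwxr-xr-x  2 agent agent 4096 Dec  7 15:53 pics
{'t': 0.0, 'qpos': array([ 9.38686595e-01,  1.81552471e-01,  1.60798546e+00, -2.72499996e-06,
        1.35379683e+00, -2.06324344e-01]), 'joint_vel': array([-0.00042033,  0.00077355, -0.00104094, -0.000705  , -0.00038517,
        0.00071303]), 'tau': array([ 5.11475955e-04, -4.33864903e+01, -3.41856372e+01,  7.01700454e-02,
        3.84558016e-02, -9.65703566e-05]), 'tool_pos': array([237.1742287 , 523.22622084, 237.81460881]), 'eef_rot': array([-6.63630926e-01, -3.06997596e+00,  2.50066898e-03]), 'contact_force': array([-0.23520512, -0.84890066,  0.13763731]), 'ft_torque': array([-0.0410515 ,  0.00490482, -0.01945077]), 'opening': 0.9989815278208687}
side [[491.42803708   0.         277.90136973]
 [  0.         491.42803708 209.1810949 ]
 [  0.           0.           1.        ]] [ 2.22152063 -0.42990981  0.18294792] [-513.97604282  188.89100692 1344.95712525]
plate_mid 0.96 [272.2, 148.7, 33.5, 26.5] 289.4 161.5
plate_mid 0.62 [222.0
[... 703 characters left out ...]
.        ]] [ 2.15560545 -2.09726679  0.17326659] [5.25650434e-01 5.31218941e+02 1.43967001e+03]
plate_mid 0.59 [192.2, 185.7, 24.5, 47.7] 203.0 209.4
plate_mid 0.57 [176.4, 135.3, 33.6, 41.5] 190.0 156.7
block 0.76 [185.1, 183.6, 37.4, 55.5] 204.3 216.6
rest 0.71 [337.4, 189.5, 37.9, 42.6] 352.4 211.8
rest 0.71 [343.5, 254.9, 34.8, 43.6] 359.4 277.5
rack 0.72 [257.9, 177.2, 41.1, 43.6] 278.3 199.8
strop 0.63 [261.7, 178.8, 30.4, 39.9] 278.6 200.2
batten 0.72 [237.4, 139.4, 57.0, 19.9] 265.8 149.2
batten 0.21 [426.5, 204.5, 19.5, 17.7] 436.2 214.2
oil 0.69 [262.1, 180.0, 32.3, 35.6] 278.4 199.8
oil 0.54 [426.2, 205.8, 17.8, 18.3] 436.3 214.3
chisel 0.55 [132.5, 223.9, 19.3, 27.9] 139.0 236.9
```

```bash
python3 - <<'E'
import cv2
a=cv2.imread("pics/side0.png"); b=cv2.imread("pics/top0.png")
cv2.imwrite("pics/side0c.png",cv2.resize(a[130:400,170:400],None,fx=3.2,fy=3.2,interpolation=cv2.INTER_CUBIC)[:, :736][:864])
c=cv2.resize(a[130:330,170:370],(600,600),interpolation=cv2.INTER_CUBIC);cv2.imwrite("pics/side0c.png",c)
c=cv2.resize(b[120:320,120:386],(798,600),interpolation=cv2.INTER_CUBIC);cv2.imwrite("pics/top0c.png",c)
E
```

```text
(no output)
```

View pics/side0.png

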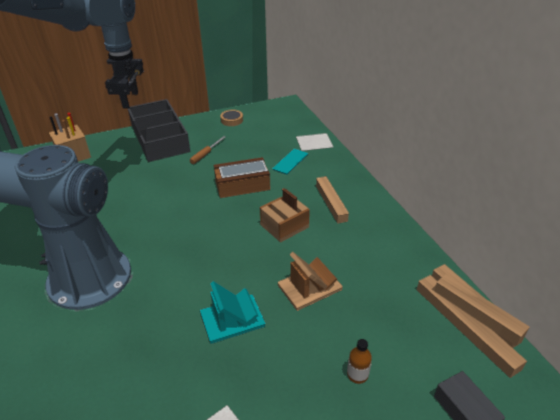

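View pics/top0.png

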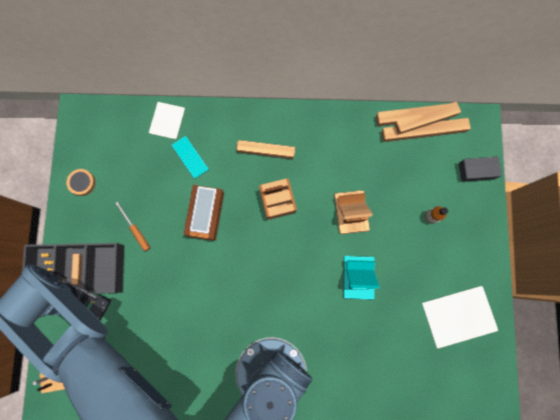

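```bash
sleep 1
```

```text
(no output)
```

View pics/side0c.png

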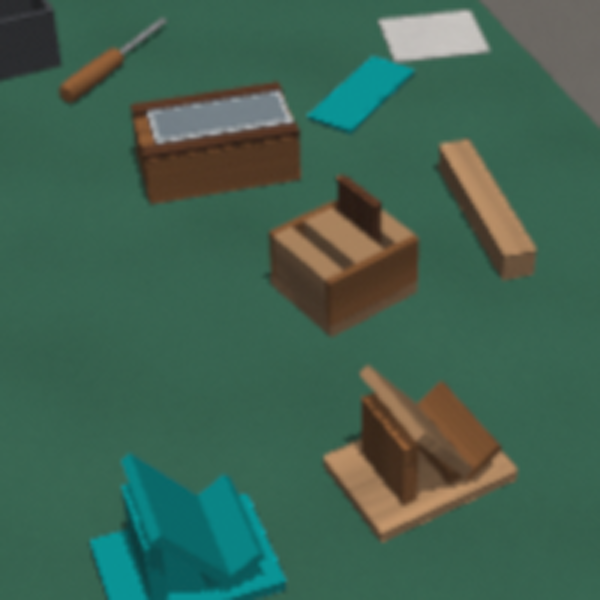

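View pics/top0c.png

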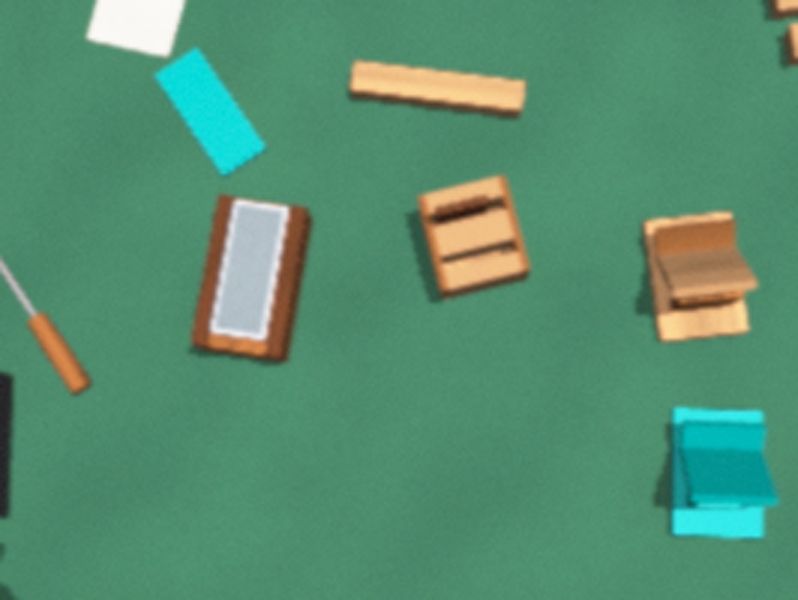

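```bash
cat > lib.py <<'E'
import numpy as np, cv2, pickle
from scipy.optimize import minimize
def load(n): return pickle.load(open(n,"rb"))
def proj(f,P):
    return cv2.projectPoints(np.asarray(P,float).reshape(-1,1,3),np.asarray(f["rvec"],float),np.asarray(f["tvec"],float),np.asarray(f["intrinsics"],float),None)[0].reshape(-1,2)
def Rz(a): c,s=np.cos(a),np.sin(a); return np.array([[c,-s,0],[s,c,0],[0,0,1]])
def box(x0,x1,y0,y1,z0,z1): return np.array([[x,y,z] for x in (x0,x1) for y in (y0,y1) for z in (z0,z1)],float)
def place(P,p): return P@Rz(p[2]).T+np.array([p[0],p[1],p[3] if len(p)>3 else 0])
S=6
def render(f,parts,p,win,dp=(0,0)):
    x0,y0,w,h=win; m=np.zeros((h*S,w*S),np.uint8)
    for P in parts:
        uv=proj(f,place(P,p))+np.array(dp)
        q=((uv-[x0-.5,y0-.5])*S-.5)
        hull=cv2.convexHull(q.astype(np.float32)).reshape(-1,2)
        cv2.fillConvexPoly(m,np.round(hull*16).astype(np.int32),255,shift=4)
    return cv2.resize(m,(w,h),interpolation=cv2.INTER_AREA)/255.
def wood(f,win):
    x0,y0,w,h=win; I=f["img"][y0:y0+h,x0:x0+w].astype(float)
    r,g=I[...,0],I[...,1]
    return np.clip((r/(g+1)-0.55)/(0.95-0.55),0,1)
def ground(f,uv,z):
    R=cv2.Rodrigues(np.asarray(f["rvec"],float))[0]; t=np.asarray(f["tvec"],float).ravel()
    K=np.asarray(f["intrinsics"]); d=R.T@np.linalg.solve(K,np.array([uv[0],uv[1],1.])); c=-R.T@t
    return c+d*(z-c[2])/d[2]
def fit(fs,parts,wins,p0,masks):
    def cost(p):
        return sum(np.abs(render(f,parts,p,w)-m).sum() for f,w,m in zip(fs,wins,masks))
    best=None
    s=np.array([8,8,.06])
    p=np.array(p0,float)
    for k in range(4):
        sim=np.vstack([p]+[p+np.eye(3)[i]*s*(0.6**k)*(1 if k%2 else -1) for i in range(3)])
        r=minimize(cost,p,method="Nelder-Mead",options=dict(initial_simplex=sim,xatol=.02,fatol=.01,maxiter=250)); p=r.x
    return p,r.fun
E
cat > fit1.py <<'E'
from lib import *
s,t=load("side0.pkl"),load("top0.pkl")
bl=[box(-85,85,-50,50,0,60),box(-85,85,-50,-33,0,68),box(-85,85,33,50,0,68),box(-75,75,-30,30,60,68)]
rk=[box(-55,55,-50,50,0,70),box(20,30,-30,30,15,110)]
u=np.array([-.574,0,.819]);n=np.array([.819,0,.574]);f0=np.array([35,0,35.])
def slab(a0,a1,b0,b1,y): return np.array([f0+u*a+n*b+[0,yy,0] for a in(a0,a1) for b in (b0,b1) for yy in (-y,y)])
rs=[box(-70,70,-50,50,0,12),slab(0,90,-10,0,45)]
for nm,parts,uv,z,ws,wt in (("block",bl,(204,212),60,(205,148,75,55),(178,175,52,72)),("rack",rk,(278,199),70,(250,183,68,60),(250,168,55,58)),("rest",rs,(352,212),30,(270,245,80,65),(325,180,58,60))):
    g=ground(t,uv,z); p0=[g[0],g[1],0.0]
    F=[s,t];W=[ws,wt];M=[wood(f,w) for f,w in zip(F,W)]
    if nm=="block":
        for i,(f,w) in enumerate(zip(F,W)): # plate grey counts as object
            I=f["img"][w[1]:w[1]+w[3],w[0]:w[0]+w[2]].astype(float)
            M[i]=np.maximum(M[i],np.clip((I[...,2]/(I[...,1]+1)-.75)/.2,0,1)*(I[...,2]>95))
    for lab,idx in (("both",[0,1]),("side",[0]),("top",[1])):
        best=min((fit([F[i] for i in idx],parts,[W[i] for i in idx],[p0[0],p0[1],y0],[M[i] for i in idx]) for y0 in (-.25,0,.25)),key=lambda r:r[1])
        print(nm,lab,best[0].round(3),round(best[1],1))
        if lab=="both":
            for i,(f,w) in enumerate(zip(F,W)):
                r=render(f,parts,best[0],w); o=np.dstack([M[i]*255,r*255,r*255]); cv2.imwrite(f"pics/fit_{nm}{i}.png",cv2.resize(o,None,fx=5,fy=5,interpolation=0))
E
python3 fit1.py
```

```text
block both [ 5.19197e+02  2.43626e+02 -1.24000e-01] 470.7
block side [ 5.19419e+02  2.47377e+02 -1.14000e-01] 189.4
block top [ 5.19819e+02  2.42933e+02 -1.25000e-01] 220.5
rack both [ 5.73133e+02 -1.82300e+00  2.85000e-01] 381.0
rack side [ 5.73053e+02 -7.67000e-01  2.98000e-01] 287.2
rack top [ 5.74353e+02 -3.62300e+00  3.02000e-01] 85.0
rest both [ 5.40891e+02 -2.57873e+02  1.36000e-01] 562.6
rest side [ 5.41091e+02 -2.57470e+02  1.41000e-01] 437.4
rest top [ 5.39664e+02 -2.58796e+02  1.38000e-01] 116.0[ WARN:0@2.951] global loadsave.cpp:1063 imwrite_ Unsupported depth image for selected encoder is fallbacked to CV_8U.
```

```bash
cat > ov.py <<'E'
from lib import *
import sys
def overlay(f,win,segs,out,sc=8):
    x0,y0,w,h=win; I=cv2.cvtColor(f["img"][y0:y0+h,x0:x0+w],cv2.COLOR_RGB2BGR); I=cv2.resize(I,None,fx=sc,fy=sc,interpolation=cv2.INTER_CUBIC)
    for P,c in segs:
        q=((proj(f,P)-[x0-.5,y0-.5])*sc-.5); cv2.polylines(I,[np.round(q*16).astype(np.int32)],False,c,1,cv2.LINE_AA,4)
    cv2.imwrite(out,I); return I
def bw(b,p,c):
    P=place(b,p); e=[(i,j) for i in range(8) for j in range(i+1,8) if bin(i^j).count("1")==1]
    return [(P[[i,j]],c) for i,j in e]
E
cat > v.py <<'E'
from ov import *
from fit1m import *
s,t=load("side0.pkl"),load("top0.pkl")
P={"block":[519.2,243.6,-.124],"rack":[573.1,-1.8,.29],"rest":[540.9,-257.9,.137]}
W={"block":((205,148,75,55),(178,175,52,72)),"rack":((250,183,68,60),(250,168,55,58)),"rest":((270,245,80,65),(325,180,58,60))}
for nm in P:
    ims=[]
    for f,w in zip((s,t),W[nm]):
        sg=sum([bw(b,P[nm],(255,255,0)) for b in models[nm]],[])
        I=overlay(f,w,sg,"/tmp/x.png",6); ims.append(I)
    h=max(i.shape[0] for i in ims); ims=[cv2.copyMakeBorder(i,0,h-i.shape[0],0,0,0) for i in ims]
    cv2.imwrite(f"pics/ov_{nm}.png",np.hstack(ims)[:600,:800])
E
sed -n '/^bl=/,/^rs=/p' fit1.py > fit1m.py; sed -i '1i from lib import *' fit1m.py; echo 'models=dict(block=bl,rack=rk,rest=rs)'>>fit1m.py; python3 v.py
```

```text
(no output)
```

View pics/ov_block.png

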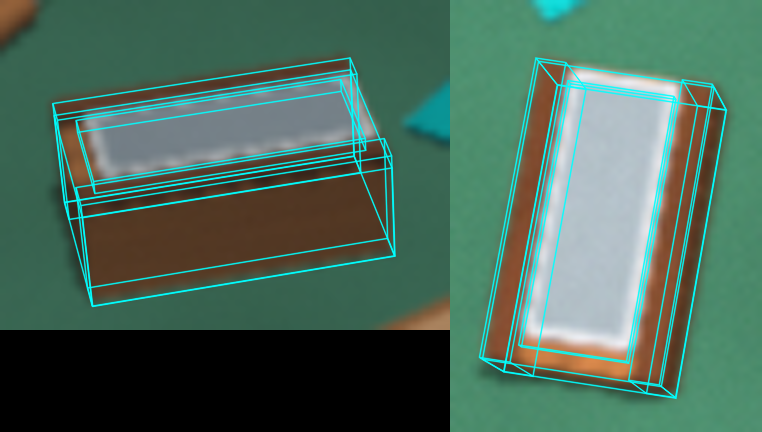

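View pics/ov_rack.png

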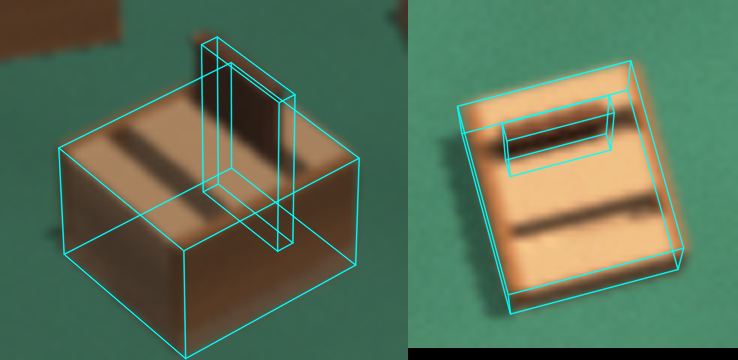

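View pics/ov_rest.png

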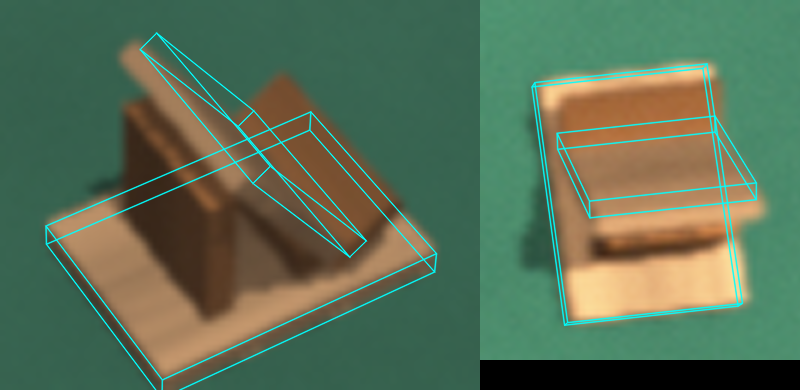

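```bash
cat > v2.py <<'E'
from ov import *
from fit1m import *
s,t=load("side0.pkl"),load("top0.pkl")
for f in (s,t):
    R=cv2.Rodrigues(f["rvec"])[0]; print("cam",(-R.T@np.ravel(f["tvec"])).round(0), R[2].round(2))
p=[573.1,-1.8,.29]; ims=[]
for f,w in zip((s,t),((250,183,68,60),(250,168,55,58))):
    sg=bw(rk[0],p,(255,255,0))
    for c,col in ((-25,(0,0,255)),(25,(255,0,255))):
        sg.append((place(np.array([[c-8,-42,70],[c+8,-42,70],[c+8,42,70],[c-8,42,70],[c-8,-42,70.]]),p),col))
    ims.append(overlay(f,w,sg,"/tmp/x.png",6))
h=max(i.shape[0] for i in ims); ims=[cv2.copyMakeBorder(i,0,h-i.shape[0],0,0,0) for i in ims]
cv2.imwrite("pics/ov_rack2.png",np.hstack(ims)[:600,:800])
E
python3 v2.py
```

```text
cam [  155. -1051.   990.] [ 0.27  0.72 -0.63]
cam [ 276.   -3. 1510.] [ 0.17  0.01 -0.99]
```

View pics/ov_rack2.png

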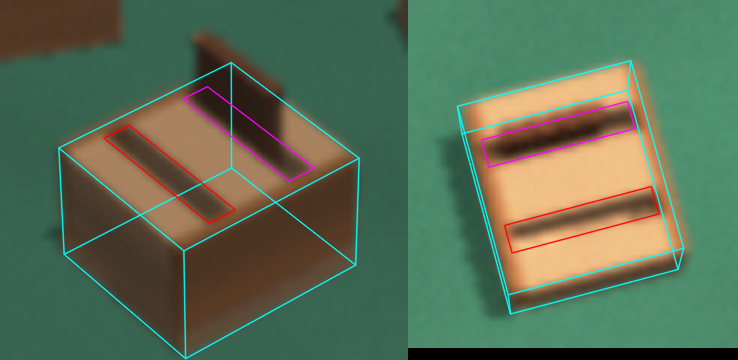

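```bash
cat > v3.py <<'E'
from ov import *
from fit1m import *
import sys
s,t=load("side0.pkl"),load("top0.pkl")
p=[float(a) for a in sys.argv[1:4]]; th=float(sys.argv[4]); ims=[]
def slabl(a0,a1,b0,b1,y): return slab(a0,a1,b0,b1,y)
for f,w in zip((s,t),((270,245,80,65),(325,180,58,60))):
    sg=bw(box(-70,70,-50,50,0,th),p,(255,255,0))
    q=lambda ab:place(np.array([f0+u*a+n*b+[0,y,0] for a,b,y in ab]),p)
    sg.append((q([(0,0,-45),(90,0,-45),(90,0,45),(0,0,45),(0,0,-45)]),(0,0,255)))
    sg.append((q([(90,0,-45),(90,-10,-45),(90,-10,45),(90,0,45)]),(255,0,255)))
    sg.append((q([(0,0,-45),(0,30,-45),(0,30,45),(0,0,45)]),(255,0,0)))
    ims.append(overlay(f,w,sg,"/tmp/x.png",6))
h=max(i.shape[0] for i in ims); ims=[cv2.copyMakeBorder(i,0,h-i.shape[0],0,0,0) for i in ims]
cv2.imwrite("pics/ov_rest2.png",np.hstack(ims)[:600,:830])
E
python3 v3.py 540.9 -257.9 .137 12
```

```text
(no output)
```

View pics/ov_rest2.png

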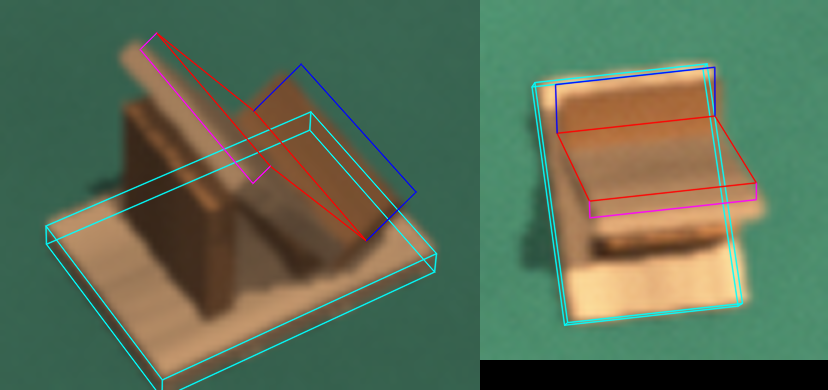

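```bash
python3 - <<'E'
from lib import *
s,t=load("side0.pkl"),load("top0.pkl")
a=s["img"][248:312,276:348];b=t["img"][184:240,332:388]
A=cv2.resize(a,None,fx=9,fy=9,interpolation=cv2.INTER_CUBIC);B=cv2.resize(b,None,fx=9,fy=9,interpolation=cv2.INTER_CUBIC)
cv2.imwrite("pics/rz_s.png",cv2.cvtColor(A,cv2.COLOR_RGB2BGR));cv2.imwrite("pics/rz_t.png",cv2.cvtColor(B,cv2.COLOR_RGB2BGR))
E
```

```text
(no output)
```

View pics/rz_s.png

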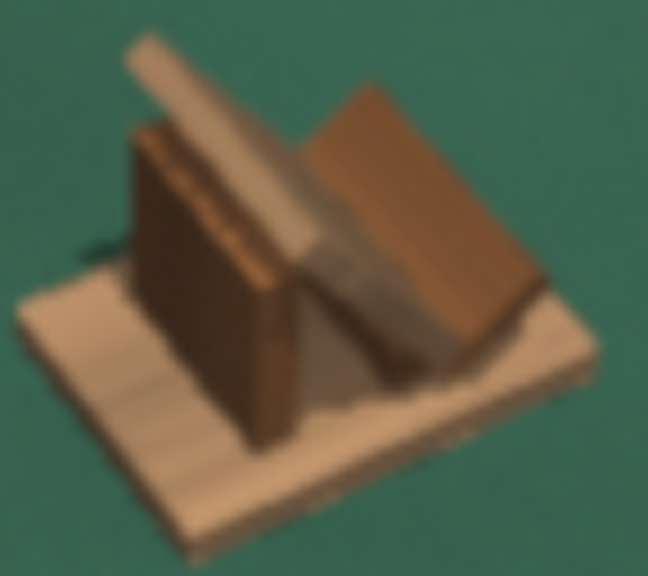

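View pics/rz_t.png

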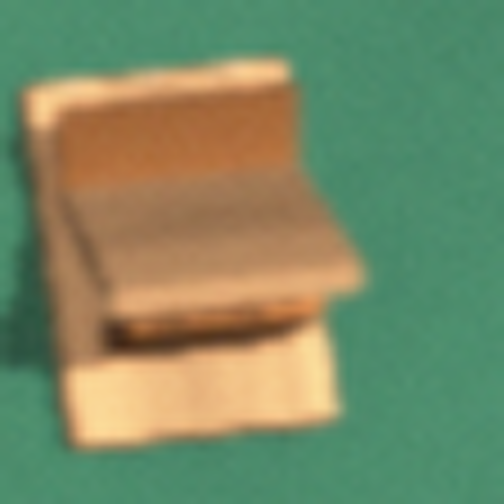

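```bash
cat > pt.py <<'E'
from lib import *
from scipy.optimize import least_squares
u=np.array([-.574,0,.819]);n=np.array([.819,0,.574]);f0=np.array([35,0,35.])
def pn(a,b,y): return tuple(f0+u*a+n*b+[0,y,0])
T="T"
side=[((-70,50,T),(18,308)),((-70,-50,T),(195,540)),((-70,-50,0),(195,563)),((70,-50,T),(598,352)),((70,-50,0),(595,380)),
(pn(90,0,45),(150,33)),(pn(90,-10,45),(126,60)),(pn(90,0,-45),(330,240)),(pn(90,-10,-45),(296,262)),(pn(0,0,-45),(460,340)),(pn(0,30,-45),(550,278)),(pn(0,30,45),(372,80))]
top=[((70,50,T),(28,90)),((70,-50,T),(290,60)),((-70,50,T),(78,447)),((-70,-50,T),(340,412)),(pn(0,30,45),(62,112)),(pn(0,30,-45),(297,85)),
(pn(0,0,45),(65,192)),(pn(0,0,-45),(300,168)),(pn(90,0,45),(110,295)),(pn(90,0,-45),(365,265)),(pn(90,-10,45),(112,316)),(pn(90,-10,-45),(365,288))]
s,t=load("side0.pkl"),load("top0.pkl")
D=[(s,side,(276,248)),(t,top,(332,184))]
def res(q,idx):
    out=[]
    for i in idx:
        f,L,o=D[i]
        P=np.array([[a,b,q[3] if c=="T" else c] for (a,b,c),_ in L],float)
        uv=np.array([((c[0]+.5)/9-.5+o[0],(c[1]+.5)/9-.5+o[1]) for _,c in L])
        out.append(proj(f,place(P,q[:3]))-uv)
    return np.vstack(out)
for idx in ([0,1],[0],[1]):
    r=least_squares(lambda q:res(q,idx).ravel(),[535,-258,.13,12],loss="soft_l1",x_scale=[10,10,.1,5])
    print(idx,r.x.round(3)); 
    print(res(r.x,idx).round(1).tolist())
E
python3 pt.py
```

```text
[0, 1] [ 5.33671e+02 -2.61109e+02  1.48000e-01  2.05610e+01]
[[-2.6, 0.1], [-2.5, -0.0], [-2.5, 2.7], [-1.4, -0.7], [-1.6, 1.4], [1.2, 0.5], [1.1, 0.2], [0.4, -0.3], [1.3, 0.1], [2.0, 0.8], [0.2, -0.5], [0.6, 0.2], [0.0, 1.4], [-0.3, 1.3], [0.4, 2.0], [0.6, 2.4], [-0.6, -0.1], [-0.2, -0.3], [-0.6, -0.9], [-0.4, -1.4], [0.0, -0.9], [-0.5, -0.9], [-0.1, -0.5], [-0.5, -0.7]]
[0] [ 5.34360e+02 -2.59869e+02  1.60000e-01  1.85260e+01]
[[-2.5, 0.5], [-2.0, 0.2], [-2.1, 2.4], [-1.5, -0.9], [-1.6, 0.7], [1.1, 0.2], [1.0, -0.0], [0.7, -0.8], [1.6, -0.3], [2.1, 0.2], [0.3, -1.2], [0.3, -0.3]]
[1] [ 5.32762e+02 -2.60907e+02  1.36000e-01  3.50500e+01]
[[0.8, 0.6], [0.8, 0.8], [0.7, 1.6], [1.3, 2.3], [-0.4, -0.0], [0.0, 0.1], [-0.5, -0.8], [-0.3, -1.0], [-0.1, -0.8], [-0.6, -0.5], [-0.3, -0.3], [-0.6, -0.2]]
```

```bash
cat >> pt.py <<'E'
print("panel only + board shift")
def res2(q,idx):
    out=[]
    for i in idx:
        f,L,o=D[i]
        P=np.array([[a+(q[4] if abs(b)==50 else 0),b,q[3] if c=="T" else c] for (a,b,c),_ in L],float)
        uv=np.array([((c[0]+.5)/9-.5+o[0],(c[1]+.5)/9-.5+o[1]) for _,c in L])
        out.append(proj(f,place(P,q[:3]))-uv)
    return np.vstack(out)
for idx in ([0,1],[0],[1]):
    r=least_squares(lambda q:res2(q,idx).ravel(),[535,-258,.13,12,0],loss="soft_l1",x_scale=[10,10,.1,5,5])
    print(idx,r.x.round(3)); 
    print(res2(r.x,idx).round(1).tolist())
E
python3 pt.py | sed -n '/panel/,$p'
```

```text
panel only + board shift
[0, 1] [ 5.31334e+02 -2.61178e+02  1.42000e-01  1.53880e+01  9.54900e+00]
[[-0.2, 0.1], [-0.2, 0.0], [-0.3, 1.4], [0.6, -0.4], [0.6, 0.5], [0.4, 0.7], [0.3, 0.4], [-0.6, -0.0], [0.3, 0.4], [1.1, 1.2], [-0.6, -0.1], [-0.0, 0.5], [-0.4, -0.4], [-0.8, -0.3], [-0.3, 0.0], [-0.2, 0.6], [-0.5, 0.5], [-0.0, 0.5], [-0.5, -0.3], [-0.3, -0.6], [0.0, -0.3], [-0.5, -0.1], [-0.1, 0.2], [-0.5, 0.1]]
[0] [ 5.31671e+02 -2.59312e+02  1.41000e-01  1.25980e+01  1.01650e+01]
[[-0.1, 0.2], [-0.3, 0.0], [-0.3, 0.7], [0.5, -0.2], [0.6, -0.1], [0.2, 0.2], [0.2, -0.1], [-0.8, -0.6], [0.1, -0.1], [0.9, 0.7], [-0.8, -0.6], [-0.2, -0.0]]
[1] [ 5.31327e+02 -2.62219e+02  1.40000e-01  1.63410e+01  9.27700e+00]
[[-0.0, -0.4], [-0.4, -0.3], [0.0, 0.1], [0.1, 0.7], [-0.1, 0.5], [0.3, 0.5], [-0.2, -0.3], [0.0, -0.6], [0.3, -0.3], [-0.2, -0.1], [0.2, 0.2], [-0.2, 0.2]]
```

```bash
cat > mv.py <<'E'
import numpy as np, json, os
from scipy.spatial.transform import Rotation as Rn
B=(519.2,244.8,-.124); RS=(531.4,-260.8,.141); RK=(573.1,-2.2,.292)
def W(fr,p):
    c,s=np.cos(fr[2]),np.sin(fr[2]); return np.array([fr[0]+c*p[0]-s*p[1],fr[1]+s*p[0]+c*p[1],p[2]])
def D(fr,d): return W((0,0,fr[2]),d)
def orient(z,y):
    z=np.array(z,float);z/=np.linalg.norm(z);y=np.array(y,float);y-=z*(y@z);y/=np.linalg.norm(y)
    return Rn.from_matrix(np.c_[np.cross(y,z),y,z])
CF="cmd.json"
def cmd():
    if os.path.exists(CF):
        d=json.load(open(CF)); return np.array(d["p"]),Rn.from_rotvec(d["r"])
    from bench import sensors
    s=sensors.get_state(); return np.array([237.494,523.677,238.714]),Rn.from_rotvec(s["eef_rot"])
def save(p,R): json.dump(dict(p=list(map(float,p)),r=list(map(float,R.as_rotvec()))),open(CF,"w"))
def rel(p,R,c=None):
    p0,R0=c or cmd()
    return np.r_[R0.inv().apply(np.array(p)-p0)/10,(R0.inv()*R).as_rotvec(degrees=True)]
def done(row):
    "record the final row sent"
    p0,R0=cmd(); row=np.array(row,float)
    p=p0+R0.apply(row[:3]*10); R=R0*Rn.from_rotvec(row[3:],degrees=True); save(p,R)
    from bench import sensors
    s=sensors.get_state(); print("t",round(s["t"],2),"cmd",p.round(1),"meas",s["tool_pos"].round(1),"rot err deg",np.degrees((R.inv()*Rn.from_rotvec(s["eef_rot"])).magnitude()).round(2),"F",s["contact_force"].round(1),"op",round(s["opening"],3),"q",s["qpos"].round(2))
def show(*tg):
    for p,R in tg: print(rel(p,R).round(2).tolist(), np.round(p,1))
E
python3 - <<'E'
from mv import *
R=orient([0,0,-1],D(B,[0,1,0]))
show((W(B,[112,0,150]),R),(W(B,[112,0,64]),R))
E
```

```text
[-47.87, -10.43, 8.87, -0.0, 0.0, -17.29] [630.3 230.9 150. ]
[-47.87, -10.43, 17.47, -0.0, 0.0, -17.29] [630.3 230.9  64. ]
```

>>> jog_arm:
  steps: [-24, -5.2, 0, 0, 0, -17.3, -24, -5.2, 0, 0, 0, -17.3, -47.9, -10.4, 8.9, 0, 0, -17.3, -47.9, -10.4, 8.9, 0, 0, -17.3, -47.9, -10.4, 8.9, 0, 0, -17.3, -47.9, -10.4, 8.9, 0, 0, -17.3, -47.9, -10.4, 8.9, 0, 0, -17.3, -47.9, -10.4, 8.9, 0, 0, -17.3, -47.9, -10.4, 8.9, 0, 0, -17.3, -47.9, -10.4, 8.9, 0, 0, -17.3, -47.9, -10.4, 8.9, 0, 0, -17.3, -47.9, -10.4, 8.9, 0, 0, -17.3]
  jaw: 255

```text
t: 2.1
tool_pos: [631.4, 229.5, 148.6]
eef_rot: [-0.199, -3.134, 0.0]
contact_force: [-0.2, -0.2, 0.1]
opening: -0.001
```

```bash
cat > look.py <<'E'
import sys,pickle
from bench import optics
import cv2,numpy as np
def grab(tag):
    o={}
    for n in ("side","top"):
        f=optics.grab_frame(n); o[n]={k:f[k] for k in ("img","intrinsics","rvec","tvec")}
        pickle.dump(o[n],open(f"{n}_{tag}.pkl","wb"))
    return o
E
python3 - <<'E'
from mv import *
done([-47.9,-10.4,8.9,0,0,-17.3])
R=orient([0,0,-1],D(B,[0,1,0]))
show((W(B,[112,0,64]),R))
import look; from ov import *
o=look.grab("1")
p=sensors=None
from bench import sensors
tp=sensors.get_state()["tool_pos"]
ims=[]
for n in("side","top"):
    uv=proj(o[n],[tp])[0]; print(n,uv)
    x0,y0=int(uv[0])-40,int(uv[1])-45
    ims.append(overlay(o[n],(x0,y0,80,80),[(tp+np.array([[-5,0,0],[5,0,0.]]),(0,0,255)),(tp+np.array([[0,-5,0],[0,5,0.]]),(0,0,255))],"/tmp/x.png",5))
cv2.imwrite("pics/tcp1.png",np.hstack(ims))
E
```

```text
t 2.1 cmd [699.4 359.9 149. ] meas [631.4 229.5 148.6] rot err deg 17.3 F [-0.2 -0.2  0.1] op -0.001 q [ 0.17  0.48  1.42  0.    1.25 -1.27]
[9.03, -11.5, 8.52, -0.01, -0.09, 17.14] [630.3 230.9  64. ]
side [273.25637173 142.60338536]
top [203.46580825 172.42558124]
```

View pics/tcp1.png

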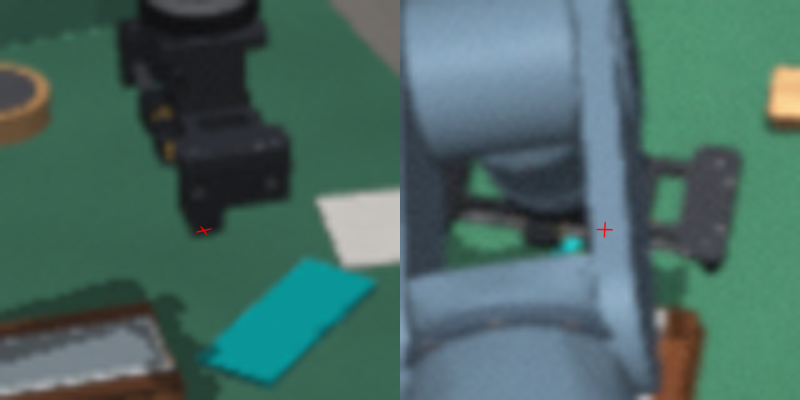

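```bash
python3 - <<'E'
from mv import *
save([237.494,523.677,238.714],Rn.from_rotvec([-.663630926,-3.06997596,.00250066898]))
done([-47.9,-10.4,8.9,0,0,-17.3])
R=orient([0,0,-1],D(B,[0,1,0]))
show((W(B,[112,0,64]),R),(W(B,[99,0,64]),R),(W(B,[26,0,64]),R))
E
```

```text
t 2.2 cmd [630.7 231.  149.7] meas [630.  231.8 149.7] rot err deg 0.1 F [-0.1  1.2 -0.2] op 0.007 q [ 0.18  0.47  1.42  0.    1.25 -1.27]
[0.03, 0.0, 8.57, -0.09, -0.05, 0.01] [630.3 230.9  64. ]
[1.33, 0.0, 8.57, -0.09, -0.05, 0.01] [617.4 232.6  64. ]
[8.63, 0.01, 8.58, -0.09, -0.05, 0.01] [545.  241.6  64. ]
```

```bash
python3 - <<'E'
from mv import *
from lib import *
t=load("top0.pkl"); s=load("side0.pkl")
def blk(w): 
    d=w[:2]-np.array(B[:2]); c,sn=np.cos(B[2]),np.sin(B[2]); return np.array([c*d[0]+sn*d[1],-sn*d[0]+c*d[1]])
for f,o,L in ((t,(178,175),((625,72),(578,350))),(s,(205,148),((358,105),(95,148)))):
    for c in L:
        uv=((c[0]+.5)/6-.5+o[0],(c[1]+.5)/6-.5+o[1]); print(blk(ground(f,uv,68)).round(1))
E
```

```text
[ 122.1 -250. ]
[ -35.8 -247.6]
[78.9  0.9]
[-68.9  -0.9]
```

```bash
python3 - <<'E'
from mv import *
from lib import *
t=load("top0.pkl")
def blk(w): 
    d=w[:2]-np.array(B[:2]); c,sn=np.cos(B[2]),np.sin(B[2]); return np.array([c*d[0]+sn*d[1],-sn*d[0]+c*d[1]])
for c in ((175,70),(128,348)):
    uv=((c[0]+.5)/6-.5+178,(c[1]+.5)/6-.5+175); print(blk(ground(t,uv,68)).round(1))
E
```

```text
[85.6 -1.9]
[-71.8  -3.9]
```

>>> jog_arm:
  steps: [0, 0, 4.5, 0, 0, 0, 0, 0, 8, 0, 0, 0, 0, 0, 8.6, 0, 0, 0, 0, 0, 8.6, 0, 0, 0, 1, 0, 8.6, 0, 0, 0, 2, 0, 8.6, 0, 0, 0, 2.8, 0, 8.6, 0, 0, 0, 3.6, 0, 8.6, 0, 0, 0, 4.4, 0, 8.6, 0, 0, 0, 5.2, 0, 8.6, 0, 0, 0, 6, 0, 8.6, 0, 0, 0, 6, 0, 8.6, 0, 0, 0]

```text
t: 3.4
tool_pos: [569.4, 238.7, 63.2]
eef_rot: [-0.194, -3.133, 0.001]
contact_force: [0.9, 0.1, -1.0]
opening: 0.007
```

```bash
python3 - <<'E'
from mv import *
done([6,0,8.6,0,0,0])
import look; from ov import *
o=look.grab("2")
cv2.imwrite("pics/side2.png",cv2.resize(cv2.cvtColor(o["side"]["img"][120:220,180:310],cv2.COLOR_RGB2BGR),None,fx=6,fy=6,interpolation=2))
E
```

```text
t 3.4 cmd [571.1 238.3  63.8] meas [569.4 238.7  63.2] rot err deg 0.11 F [ 0.9  0.1 -1. ] op 0.007 q [ 0.2   0.48  1.61  0.    1.06 -1.24]
```

View pics/side2.png

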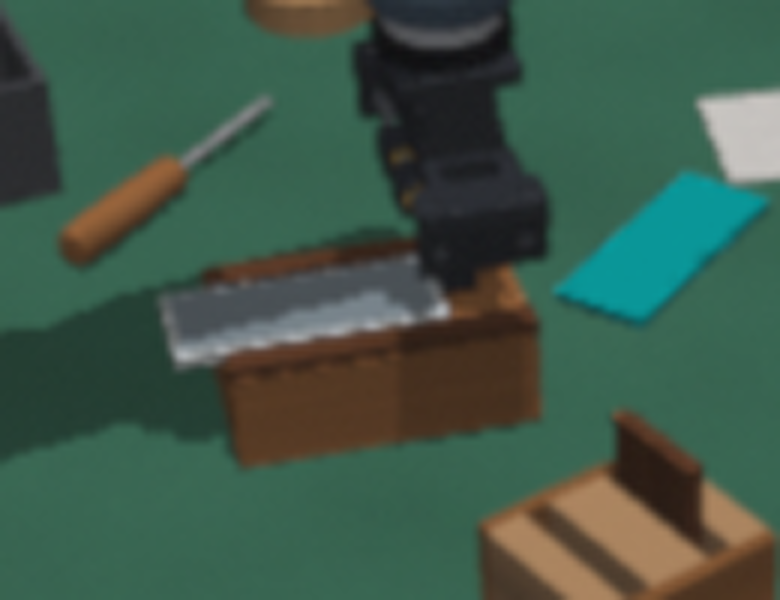

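```bash
cat >> mv.py <<'E'
def loc(fr,w):
    d=np.array(w)[:2]-np.array(fr[:2]); c,sn=np.cos(fr[2]),np.sin(fr[2]); return np.array([c*d[0]+sn*d[1],-sn*d[0]+c*d[1]])
def px(f,c,o,sc,z):
    from lib import ground
    return ground(f,((c[0]+.5)/sc-.5+o[0],(c[1]+.5)/sc-.5+o[1]),z)
E
python3 - <<'E'
from mv import *
from lib import *
s=load("side_2.pkl")
for n,c in (("nearL",(183,364)),("farL",(161,298)),("nearR",(448,312)),("block nearL z68",(218,368)),("block R",(538,322)),("blockfarL",(205,272))): print(n,loc(B,px(s,c,(180,120),6,68)).round(1))
print("tcp",loc(B,[571.1,238.3]))
E
```

```text
nearL [-108.1  -36.2]
farL [-110.8   28.8]
nearR [ 38.7 -27. ]
block nearL z68 [-90.6 -44.8]
block R [ 83.8 -49.5]
blockfarL [-83.6  47.5]
tcp [ 5.23054399e+01 -3.09716209e-02]
```

>>> jog_arm:
  steps: [0.8, 0, 0, 0, 0, 0, 1.6, 0, 0, 0, 0, 0, 2.2, 0, 0, 0, 0, 0, 2.6, 0, 0, 0, 0, 0, 2.6, 0, 0, 0, 0, 0, 1.8, 0, 0, 0, 0, 0, 1.8, 0, -4, 0, 0, 0, 1.8, 0, -9, 0, 0, 0, 1.8, 0, -12, 0, 0, 0, 1.8, 0, -12, 0, 0, 0]

```text
t: 4.5
tool_pos: [557.4, 241.4, 189.9]
eef_rot: [0.194, 3.126, 0.005]
contact_force: [0.0, 0.5, 0.8]
opening: 0.007
```

```bash
python3 - <<'E'
from mv import *
done([1.8,0,-12,0,0,0])
import look; from ov import *
o=look.grab("3")
cv2.imwrite("pics/side3.png",cv2.resize(cv2.cvtColor(o["side"]["img"][120:220,180:310],cv2.COLOR_RGB2BGR),None,fx=6,fy=6,interpolation=2))
# targets for grasp
for th in (45,):
    a=np.radians(th); z=D(B,[np.sin(a),0,-np.cos(a)]); R=orient(z,D(B,[0,1,0]))
    g=W(B,[-110,0,64]); zt=z
    tcp=g+19*z
    show((g+19*z-160*z,R),(tcp-80*z,R),(tcp,R))
E
```

```text
t 4.5 cmd [553.3 240.7 183.8] meas [557.4 241.4 189.9] rot err deg 0.68 F [0.  0.5 0.8] op 0.007 q [ 0.21  0.29  1.58  0.    1.26 -1.23]
[24.4, -0.01, 2.03, -0.08, -45.05, 0.04] [311.1 270.7 163.7]
[18.74, 0.0, 7.68, -0.08, -45.05, 0.04] [367.2 263.7 107.1]
[13.08, 0.01, 13.33, -0.08, -45.05, 0.04] [423.4 256.7  50.6]
```

View pics/side3.png

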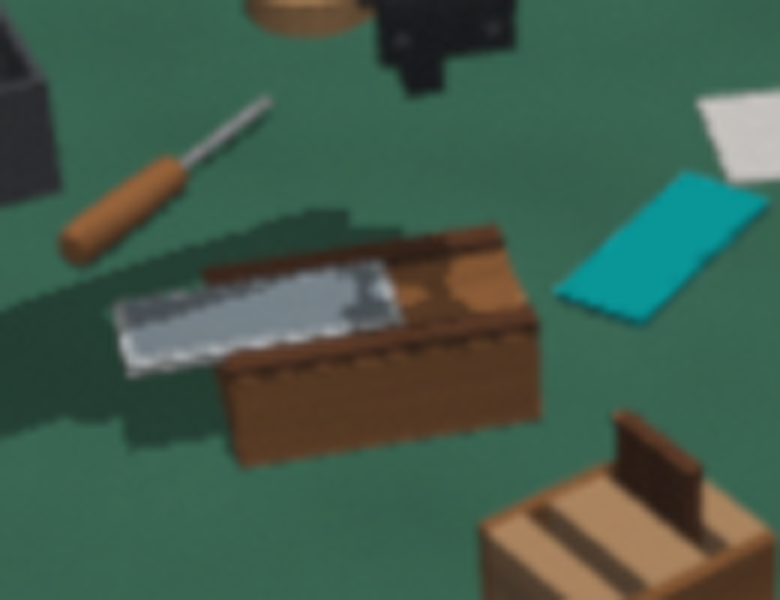

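```bash
python3 - <<'E'
from mv import *
from ov import *
s=load("side_3.pkl")
for n,c in (("nearL",(130,375)),("farL",(116,303)),("nearR",(402,323)),("farR",(385,261)),("block nearL z68",(220,368)),("block R",(538,322)),("blockfarL",(205,272))): print(n,loc(B,px(s,c,(180,120),6,68)).round(1))
b=bw(box(-85,85,-50,50,0,68),B,(255,255,0))+bw(box(-59-75,-59+75,-30,30,60,68),B,(0,0,255))
i1=overlay(s,(190,140,90,65),b,"/tmp/a.png",6)
i2=overlay(load("top_3.pkl"),(178,180,50,80),b,"/tmp/a.png",5)
cv2.imwrite("pics/ov3.png",i1);cv2.imwrite("pics/ov3t.png",i2)
E
```

```text
nearL [-136.8  -38.5]
farL [-135.4   30.6]
nearR [ 12.4 -30.5]
farR [15.3 31.1]
block nearL z68 [-89.5 -45.1]
block R [ 83.8 -49.5]
blockfarL [-83.6  47.5]
```

View pics/ov3.png

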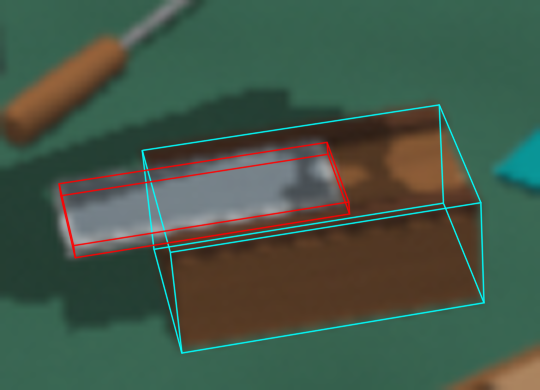

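View pics/ov3t.png

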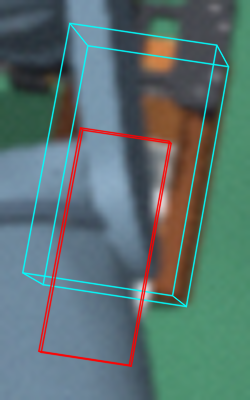

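```bash
python3 - <<'E'
from mv import *
a=np.radians(35); z=D(B,[np.sin(a),0,-np.cos(a)]); R=orient(z,D(B,[0,1,0]))
g=W(B,[-111,0,64]); tcp=g+19*z
show((W(B,[-90,0,200]),R),(tcp-90*z,R),(tcp,R))
E
```

```text
[12.44, -0.01, -1.61, -0.08, -35.05, 0.04] [429.9 255.9 200. ]
[18.6, -0.0, 6.18, -0.08, -35.05, 0.04] [368.6 263.6 122.2]
[13.43, 0.01, 13.55, -0.08, -35.05, 0.04] [419.9 257.2  48.4]
```

>>> jog_arm:
  steps: [4, 0, -2, 0, -8.5, 0, 8, 0, -2, 0, -17, 0, 12, 0, -1.6, 0, -25, 0, 15, 0, 1, 0, -35, 0, 18.6, 0, 4, 0, -35, 0, 18.6, 0, 6.2, 0, -35, 0, 18.6, 0, 6.2, 0, -35, 0, 18.6, 0, 6.2, 0, -35, 0, 18.6, 0, 6.2, 0, -35, 0]
  jaw: 0

```text
t: 5.5
tool_pos: [370.8, 264.3, 123.3]
eef_rot: [0.158, 2.525, -0.048]
contact_force: [0.8, -0.3, 0.3]
opening: 0.794
```

```bash
python3 - <<'E'
from mv import *
done([18.6,0,6.2,0,-35,0])
a=np.radians(35); z=D(B,[np.sin(a),0,-np.cos(a)]); R=orient(z,D(B,[0,1,0]))
g=W(B,[-111,0,64]); tcp=g+19*z
show((tcp,R))
E
```

```text
t 5.5 cmd [368.7 263.6 121.9] meas [370.8 264.3 123.3] rot err deg 0.21 F [ 0.8 -0.3  0.3] op 0.794 q [ 0.63 -0.09  2.29 -0.76  0.61 -0.26]
[-0.02, 0.01, 8.98, -0.07, -0.05, 0.06] [419.9 257.2  48.4]
```

>>> jog_arm:
  steps: [0, 0, 0, 0, 0, 0, 0, 0, 3, 0, 0, 0, 0, 0, 6, 0, 0, 0, 0, 0, 8, 0, 0, 0, 0, 0, 9, 0, 0, 0, 0, 0, 9, 0, 0, 0, 0, 0, 9, 0, 0, 0]

```text
t: 6.2
tool_pos: [421.1, 257.2, 48.8]
eef_rot: [0.159, 2.525, -0.049]
contact_force: [-0.2, 0.4, 0.6]
opening: 0.998
```

```bash
python3 - <<'E'
from mv import *
done([0,0,9,0,0,0])
import look; from ov import *
o=look.grab("4")
b=bw(box(-60-75,-60+75,-30,30,60,68),B,(0,0,255))
cv2.imwrite("pics/side4.png",overlay(o["side"],(170,110,110,95),b,"/tmp/x.png",7))
E
```

```text
t 6.2 cmd [419.8 257.1  48.2] meas [421.1 257.2  48.8] rot err deg 0.18 F [-0.2  0.4  0.6] op 0.998 q [ 0.53  0.17  2.25 -1.05  0.42 -0.  ]
```

View pics/side4.png

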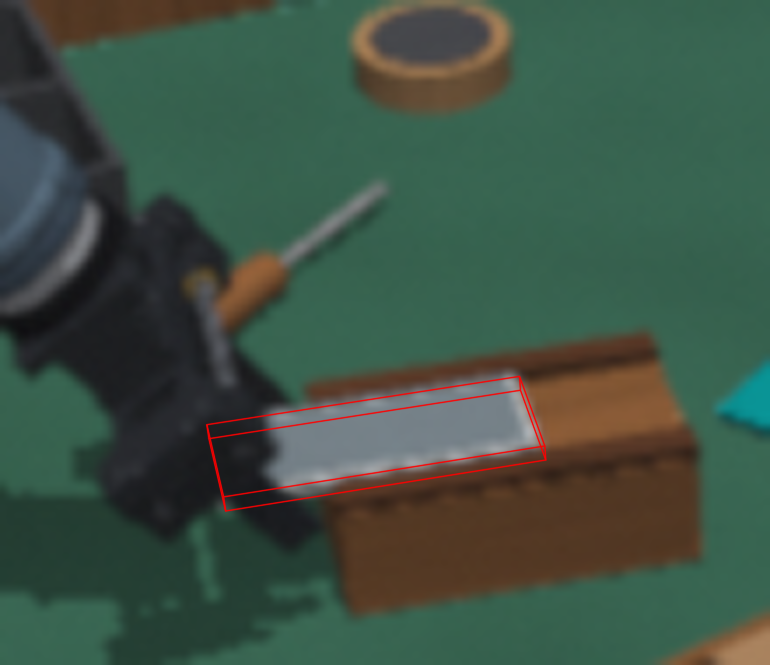

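>>> jog_arm:
  steps: [0, 0, 0, 0, 0, 0, 0, 0, 0, 0, 0, 0, 0, 0, 0, 0, 0, 0, 0, 0, 0, 0, 0, 0, 0, 0, 0, 0, 0, 0, 0, 0, 0, 0, 0, 0, 0, 0, 0, 0, 0, 0, 0, 0, 0, 0, 0, 0]
  jaw: 255

```text
t: 7.1
tool_pos: [419.9, 257.3, 48.0]
eef_rot: [0.157, 2.527, -0.05]
contact_force: [-3.0, -1.1, 3.6]
opening: 0.676
```

```bash
python3 - <<'E'
from mv import *
done([0]*6)
for th,dx,dz in ((35,0,30),(20,20,110),(0,40,160)):
    a=np.radians(th); z=D(B,[np.sin(a),0,-np.cos(a)]); R=orient(z,D(B,[0,1,0]))
    show((W(B,[-111+dx,0,64+dz])+19*z,R))
E
```

```text
t 7.1 cmd [419.8 257.1  48.2] meas [419.9 257.3  48. ] rot err deg 0.09 F [-3.  -1.1  3.6] op 0.676 q [ 0.53  0.17  2.25 -1.05  0.42 -0.  ]
[-1.74, 0.01, -2.48, -0.07, -0.05, 0.06] [419.9 257.2  78.4]
[-7.47, -0.01, -7.95, -0.07, 14.95, 0.05] [435.3 255.3 156.1]
[-11.37, -0.01, -11.18, -0.08, 34.95, 0.04] [448.7 253.6 205. ]
```

>>> jog_arm:
  steps: [-0.9, 0, -1.2, 0, 0, 0, -1.7, 0, -2.5, 0, 0, 0, -3.5, 0, -4, 0, 0, 0, -5.5, 0, -6, 0, 6, 0, -7.5, 0, -8, 0, 14, 0, -9.5, 0, -9.5, 0, 22, 0, -11.4, 0, -11.2, 0, 30, 0, -11.4, 0, -11.2, 0, 35, 0, -11.4, 0, -11.2, 0, 35, 0, -11.4, 0, -11.2, 0, 35, 0]

```text
t: 8.1
tool_pos: [449.0, 252.9, 203.4]
eef_rot: [-0.197, -3.135, 0.003]
contact_force: [-0.6, 0.3, -2.1]
opening: 0.674
```

```bash
python3 - <<'E'
from mv import *
done([-11.4,0,-11.2,0,35,0])
import look; from ov import *
o=look.grab("5")
cv2.imwrite("pics/side5.png",cv2.resize(cv2.cvtColor(o["side"]["img"][60:240,150:390],cv2.COLOR_RGB2BGR),None,fx=3,fy=3,interpolation=2))
# rest targets: plate foot at rest_foot; held point 126 up from foot(24 from top), plate mid thickness 4 off the face
th=-20; a=np.radians(th); z=D(RS,[np.sin(a),0,-np.cos(a)]); R=orient(z,D(RS,[0,1,0]))
u=np.array([-.574,0,.819]);n=np.array([.819,0,.574]);f0=np.array([35,0,35.])
for up,out in ((60,40),(15,12),(2,1),(0,0)):
    g=W(RS,f0+u*(126+up)+n*(4+out)); print(up,out); show((g+19*z,R))
E
```

```text
t 8.1 cmd [448.9 253.7 205.3] meas [449.  252.9 203.4] rot err deg 0.11 F [-0.6  0.3 -2.1] op 0.674 q [ 0.28  0.08  1.79 -0.    1.27 -1.16]
60 40
[-10.47, -51.14, 1.12, 2.57, 19.82, -15.03] [ 489.6 -266.7  194.7]
15 12
[-10.75, -51.06, 6.42, 2.57, 19.82, -15.03] [ 492.5 -266.3  141.8]
2 1
[-10.6, -51.1, 8.11, 2.57, 19.82, -15.03] [ 490.9 -266.5  124.8]
0 0
[-10.64, -51.09, 8.33, 2.57, 19.82, -15.03] [ 491.3 -266.5  122.6]
```

View pics/side5.png

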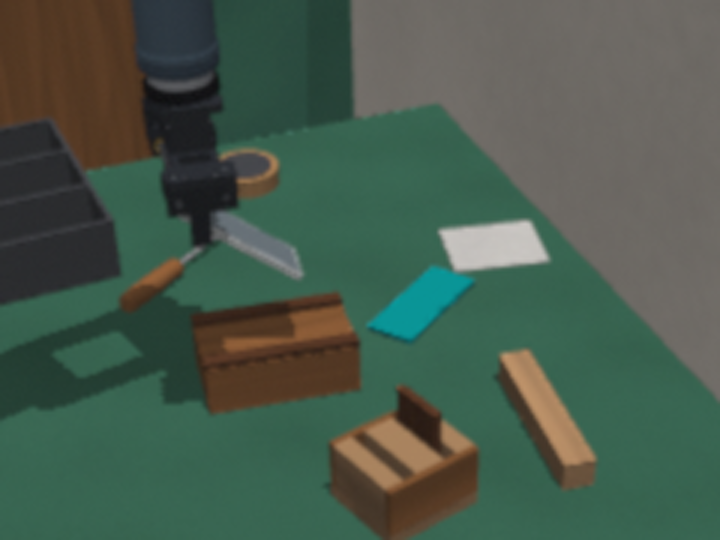

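>>> jog_arm:
  steps: [0, -3, -3, 0, 0, 0, -2, -7.5, -4, 0, 0, 0, -3, -12, -4, 0, 0, 0, -4, -16.5, -4, 0, 0, 0, -5, -21, -4, 0, 0, 0, -6, -25.5, -4, 0, 0, -3, -7, -30, -4, 0, 0, -7, -8, -34.5, -4, 1, 6, -11, -9, -39, -4, 2, 12, -15, -10, -43.5, -4, 2.6, 19.8, -15, -10.5, -48, -4, 2.6, 19.8, -15, -10.5, -51.1, -4, 2.6, 19.8, -15]

```text
t: 9.4
tool_pos: [489.7, -267.4, 242.3]
eef_rot: [0.198, -2.785, 0.034]
contact_force: [-0.1, 0.7, -1.0]
opening: 0.676
```

```bash
python3 - <<'E'
from mv import *
done([-10.5,-51.1,-4,2.6,19.8,-15])
from bench import sensors
th=-20; a=np.radians(th); z=D(RS,[np.sin(a),0,-np.cos(a)]); R=orient(z,D(RS,[0,1,0]))
u=np.array([-.574,0,.819]);n=np.array([.819,0,.574]);f0=np.array([35,0,35.])
for up,out in ((60,40),(20,15),(15,12),(2,1),(0,0)):
    g=W(RS,f0+u*(126+up)+n*(4+out)); print(up,out); show((g+19*z,R))
E
```

```text
t 9.4 cmd [ 490.  -266.3  246. ] meas [ 489.7 -267.4  242.3] rot err deg 0.17 F [-0.1  0.7 -1. ] op 0.676 q [-0.58  0.35  1.43 -0.23  1.63 -2.28]
60 40
[-1.71, -0.03, 4.83, -0.03, 0.02, -0.04] [ 489.6 -266.7  194.7]
20 15
[-3.55, -0.03, 9.17, -0.03, 0.02, -0.04] [ 492.1 -266.4  147.6]
15 12
[-3.79, -0.03, 9.71, -0.03, 0.02, -0.04] [ 492.5 -266.3  141.8]
2 1
[-4.22, -0.03, 11.35, -0.03, 0.02, -0.04] [ 490.9 -266.5  124.8]
0 0
[-4.33, -0.03, 11.55, -0.03, 0.02, -0.04] [ 491.3 -266.5  122.6]
```

>>> jog_arm:
  steps: [-1.7, 0, 4.8, 0, 0, 0, -3, 0, 8, 0, 0, 0, -3.6, 0, 9.2, 0, 0, 0, -3.6, 0, 9.2, 0, 0, 0, -3.6, 0, 9.2, 0, 0, 0, -3.6, 0, 9.2, 0, 0, 0]

```text
t: 10.0
tool_pos: [493.8, -266.3, 148.8]
eef_rot: [0.197, -2.791, 0.038]
contact_force: [0.1, 0.2, -1.9]
opening: 0.674
```

```bash
cat > rv.py <<'E'
from mv import *
import look,sys; from ov import *
u=np.array([-.574,0,.819]);n=np.array([.819,0,.574]);f0=np.array([35,0,35.])
def slab(a0,a1,b0,b1,y): return np.array([f0+u*a+n*b+[0,yy,0] for a in(a0,a1) for b in (b0,b1) for yy in (-y,y)])
def view(tag,up,out,ext=(),dy=0):
    o=look.grab(tag)
    pl=slab(up,up+150,out,out+8,30)+[0,dy,0]
    sg=bw(pl,RS,(0,0,255))+bw(slab(0,90,-10,0,45),RS,(255,255,0))
    cv2.imwrite(f"pics/side{tag}.png",overlay(o["side"],(265,210,95,105),sg,"/tmp/x.png",5))
    cv2.imwrite(f"pics/top{tag}.png",overlay(o["top"],(320,170,80,80),sg,"/tmp/x.png",7))
    cv2.imwrite(f"pics/sideraw{tag}.png",overlay(o["side"],(265,210,95,105),[],"/tmp/x.png",5))
    cv2.imwrite(f"pics/both{tag}.png",np.hstack([cv2.imread(f"pics/side{tag}.png")[:525],cv2.copyMakeBorder(cv2.imread(f"pics/sideraw{tag}.png"),0,0,0,0,0)])[:, :950])
E
python3 - <<'E'
from mv import *
done([-3.6,0,9.2,0,0,0])
from rv import *
view("6",20,15)
E
```

```text
t 10.0 cmd [ 492.4 -266.   147.2] meas [ 493.8 -266.3  148.8] rot err deg 0.27 F [ 0.1  0.2 -1.9] op 0.674 q [-0.58  0.45  1.5  -0.23  1.46 -2.24]
```

View pics/side6.png

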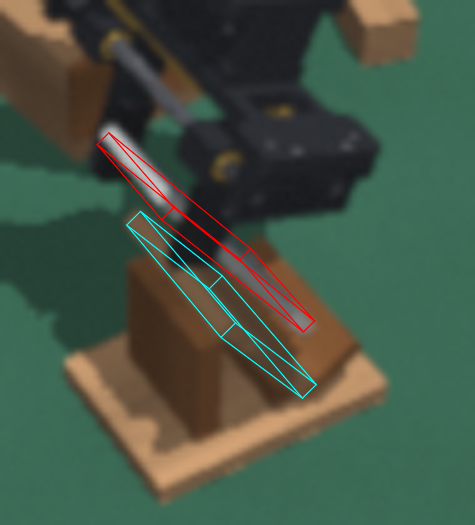

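View pics/top6.png

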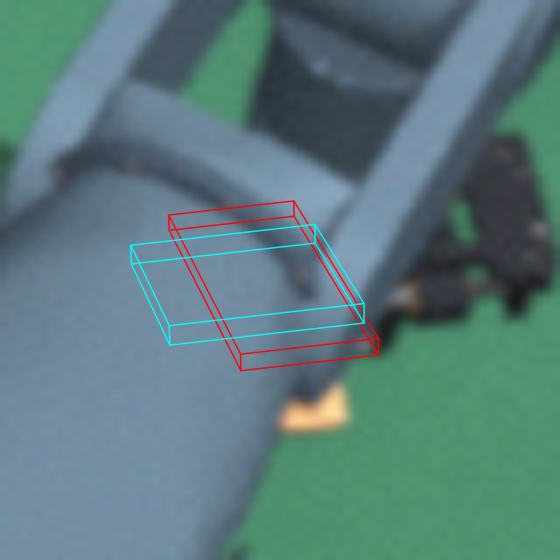

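>>> jog_arm:
  steps: [-0.2, 0, 0.7, 0, 0, 0, -0.4, 0, 1.3, 0, 0, 0, -0.5, 0, 1.8, 0, 0, 0, -0.6, 0, 2.1, 0, 0, 0, -0.6, 0, 2.1, 0, 0, 0, -0.6, 0, 2.1, 0, 0, 0, -0.6, 0, 2.1, 0, 0, 0]

```text
t: 10.8
tool_pos: [490.9, -266.1, 124.9]
eef_rot: [0.196, -2.788, 0.034]
contact_force: [-3.9, -0.2, 1.8]
opening: 0.678
```

```bash
python3 - <<'E'
from mv import *
done([-.6,0,2.1,0,0,0])
from rv import *
view("7",2,1)
E
```

```text
t 10.8 cmd [ 490.9 -266.3  125.4] meas [ 490.9 -266.1  124.9] rot err deg 0.09 F [-3.9 -0.2  1.8] op 0.678 q [-0.58  0.47  1.51 -0.23  1.43 -2.23]
```

View pics/side7.png

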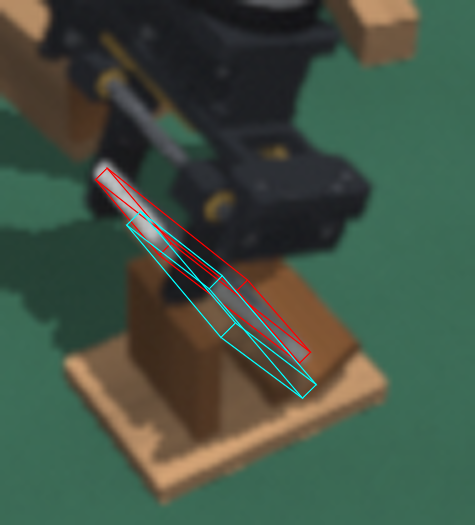

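View pics/sideraw7.png

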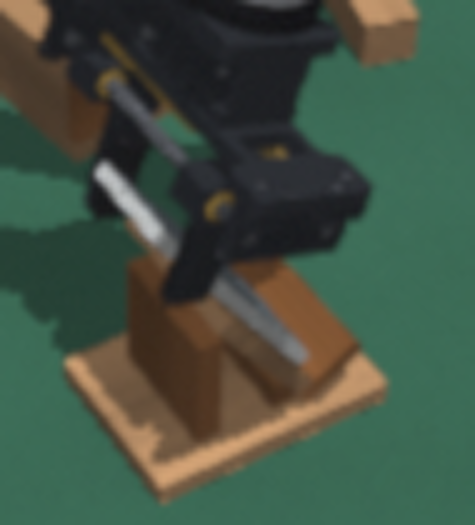

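>>> jog_arm:
  steps: [0.04, 0, 0.06, 0, 0, 0, 0.08, 0, 0.12, 0, 0, 0, 0.11, 0, 0.16, 0, 0, 0, 0.11, 0, 0.16, 0, 0, 0]

```text
t: 11.3
tool_pos: [489.6, -266.4, 123.8]
eef_rot: [0.196, -2.788, 0.034]
contact_force: [-3.1, 1.3, 5.8]
opening: 0.669
```

```bash
python3 - <<'E'
from mv import *
done([.11,0,.16,0,0,0])
from bench import sensors
s=sensors.get_state(); print(s["ft_torque"].round(2))
E
```

```text
t 11.3 cmd [ 489.3 -266.5  124.3] meas [ 489.6 -266.4  123.8] rot err deg 0.11 F [-3.1  1.3  5.8] op 0.669 q [-0.58  0.47  1.52 -0.23  1.42 -2.23]
[0.42 0.5  0.07]
```

>>> jog_arm:
  steps: [0, 0, 0, 0, 0, 0, 0, 0, 0, 0, 0, 0, 0, 0, 0, 0, 0, 0, 0, 0, 0, 0, 0, 0, 0, 0, 0, 0, 0, 0]
  jaw: 20

```text
t: 11.8
tool_pos: [489.5, -266.3, 123.3]
eef_rot: [0.196, -2.788, 0.034]
contact_force: [1.4, -0.0, -0.1]
opening: 0.921
```

```bash
python3 - <<'E'
from mv import *
done([0]*6)
from rv import *
view("8",0,0)
E
```

```text
t 11.8 cmd [ 489.3 -266.5  124.3] meas [ 489.5 -266.3  123.3] rot err deg 0.11 F [ 1.4 -0.  -0.1] op 0.921 q [-0.58  0.47  1.52 -0.23  1.42 -2.23]
```

View pics/side8.png

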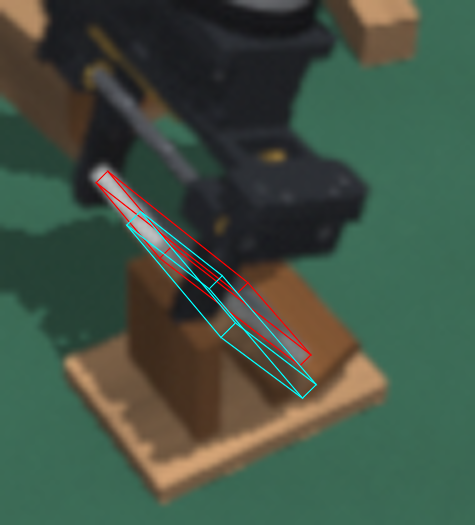

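```bash
python3 - <<'E'
from lib import *
t=load("top0.pkl"); s=load("side0.pkl")
g=lambda c,z: ground(t,((c[0]+.5)/3-.5+120,(c[1]+.5)/3-.5+120),z)
print("board", [g(c,8).round(0)[:2] for c in ((672,408),(765,410),(672,535),(765,537))])
print("upper edge",g((690,505),109),g((775,497),109))
print("side upper edge", [ground(s,((c[0]+.5)/3-.5+170,(c[1]+.5)/3-.5+130),109).round(0) for c in ((123,455),(165,545))])
from mv import *
u=np.array([-.574,0,.819]);n=np.array([.819,0,.574]);f0=np.array([35,0,35.])
z=D(RS,-u); R=orient(z,D(RS,n))
for b in (0,120):
    gp=W(RS,f0+u*(125+b)+n*4); show((gp+19*z,R))
for y in (-37,37): print("body low corner",W(RS,f0+u*(125+45)+n*(4-93.5)+[0,y,0]))
E
```

```text
board [array([ 389., -234.]), array([ 390., -339.]), array([ 249., -234.]), array([ 250., -337.])]
upper edge [ 281.84809081 -237.17521183  109.        ] [ 292.51569158 -325.34484308  109.        ]
side upper edge [array([ 287., -237.,  109.]), array([ 292., -338.,  109.])]
[-1.88, -0.03, -0.66, -42.93, -42.86, 82.37] [ 509.1 -264.   124.1]
[7.96, -0.04, -7.54, -42.93, -42.86, 82.37] [ 440.9 -273.7  222.4]
body low corner [ 402.06771443 -316.52854018  122.857     ]
body low corner [ 391.66825314 -243.26291928  122.857     ]
```

>>> jog_arm:
  steps: [0, 0, -2, 0, 0, 0, 0, 0, -5, 0, 0, 0, 0, 0, -9, 0, 0, 0, 2, 0, -11, 0, 0, 0, 5, 0, -11, 0, 0, 0]

```text
t: 12.4
tool_pos: [482.1, -268.4, 247.0]
eef_rot: [0.198, -2.792, 0.039]
contact_force: [-0.3, -0.4, -0.3]
opening: 0.921
```

```bash
python3 - <<'E'
from mv import *
done([5,0,-11,0,0,0])
from rv import *
view("9",0,0)
z=D(RS,-u); R=orient(z,D(RS,n))
for b in (150,100,0):
    gp=W(RS,f0+u*(125+b)+n*4); show((gp+19*z,R))
E
```

```text
t 12.4 cmd [ 480.  -267.7  244.8] meas [ 482.1 -268.4  247. ] rot err deg 0.38 F [-0.3 -0.4 -0.3] op 0.921 q [-0.59  0.33  1.45 -0.23  1.62 -2.29]
[5.41, -0.04, 1.73, -42.93, -42.86, 82.37] [ 423.8 -276.1  247. ]
[1.32, -0.04, 4.6, -42.93, -42.86, 82.37] [ 452.2 -272.   206. ]
[-6.88, -0.03, 10.34, -42.93, -42.86, 82.37] [ 509.1 -264.   124.1]
```

View pics/side9.png

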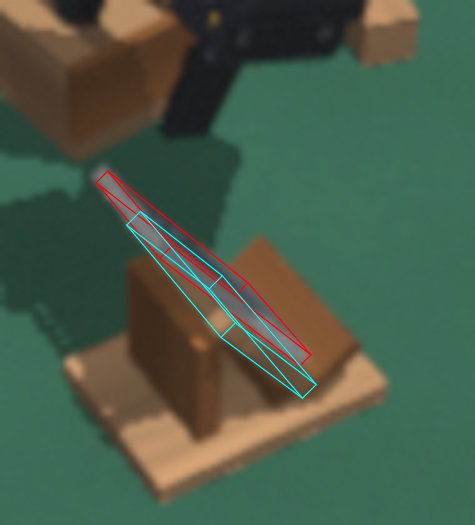

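View pics/top9.png

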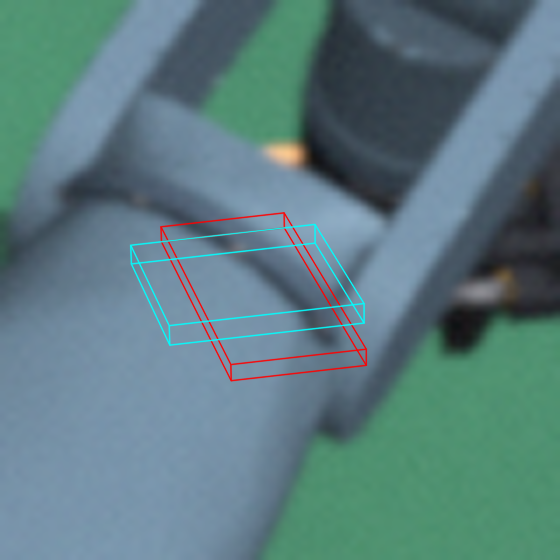

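>>> jog_arm:
  steps: [5.4, 0, 1.7, -42.93, -42.86, 82.37, 5.4, 0, 1.7, -42.93, -42.86, 82.37, 5.4, 0, 1.7, -42.93, -42.86, 82.37, 5.4, 0, 1.7, -42.93, -42.86, 82.37, 5.4, 0, 1.7, -42.93, -42.86, 82.37, 5.4, 0, 1.7, -42.93, -42.86, 82.37, 5.4, 0, 1.7, -42.93, -42.86, 82.37, 5.4, 0, 1.7, -42.93, -42.86, 82.37, 5.4, 0, 1.7, -42.93, -42.86, 82.37, 5.4, 0, 1.7, -42.93, -42.86, 82.37, 5.4, 0, 1.7, -42.93, -42.86, 82.37, 5.4, 0, 1.7, -42.93, -42.86, 82.37]
  jaw: 150

```text
t: 13.7
tool_pos: [423.9, -275.9, 245.9]
eef_rot: [1.756, 2.008, 0.641]
contact_force: [-0.4, -0.9, -0.6]
opening: 0.41
```

```bash
python3 - <<'E'
from mv import *
done([5.4,0,1.7,-42.93,-42.86,82.37])
from bench import sensors
print(np.round(sensors.get_state()["eef_rot"],3))
E
```

```text
t 13.7 cmd [ 424.  -275.6  247.2] meas [ 423.9 -275.9  245.9] rot err deg 0.45 F [-0.4 -0.9 -0.6] op 0.41 q [-1.19 -0.21  2.1   0.65  1.18 -1.56]
[1.756 2.008 0.641]
```

>>> jog_arm:
  steps: [0, 0, 4, 0, 0, 0, 0, 0, 8, 0, 0, 0, 0, 0, 10, 0, 0, 0, 0, 0, 11, 0, 0, 0, 0, 0, 11, 0, 0, 0, 0, 0, 11, 0, 0, 0]

```text
t: 14.3
tool_pos: [486.7, -266.9, 156.8]
eef_rot: [1.75, 2.015, 0.639]
contact_force: [-0.9, 0.3, -0.8]
opening: 0.411
```

```bash
python3 - <<'E'
from mv import *
done([0,0,11,0,0,0])
from rv import *
view("10",0,0)
z=D(RS,-u); R=orient(z,D(RS,n))
for b in (40,0):
    gp=W(RS,f0+u*(125+b)+n*4); show((gp+19*z,R))
E
```

```text
t 14.3 cmd [ 486.5 -266.8  157.2] meas [ 486.7 -266.9  156.8] rot err deg 0.1 F [-0.9  0.3 -0.8] op 0.411 q [-1.04  0.03  2.09  0.74  0.91 -1.61]
[-0.04, -0.04, 0.01, 0.0, 0.0, -0.0] [ 486.3 -267.2  156.9]
[-0.04, -0.04, 4.01, 0.0, 0.0, -0.0] [ 509.1 -264.   124.1]
```

View pics/side10.png

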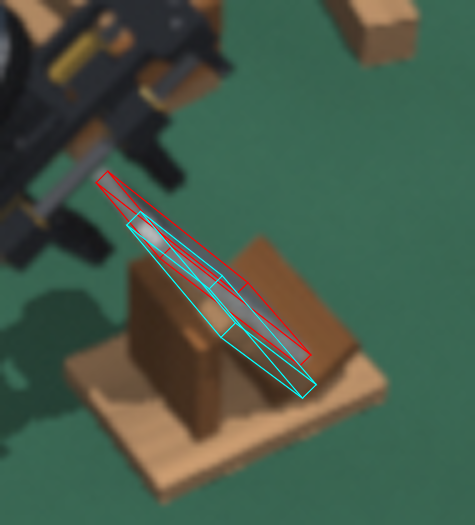

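View pics/top10.png

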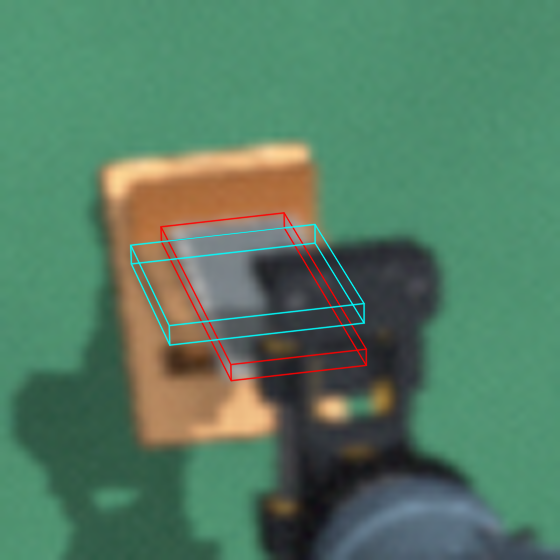

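```bash
python3 - <<'E'
from mv import *
from ov import *
p,R=cmd()
sg=[]
e=[(i,j) for i in range(8) for j in range(i+1,8) if bin(i^j).count("1")==1]
for b in (box(-9,9,18,35.5,-64,0),box(-9,9,-35.5,-18,-64,0),box(-37.5,37.5,-93.5,93.5,-120,-64)):
    P=R.apply(b)+p
    sg+=[(P[[i,j]],(0,255,255)) for i,j in e]
for n,w,sc in (("side",(235,190,125,105),6),("top",(300,170,110,100),6)):
    cv2.imwrite(f"pics/g10{n}.png",overlay(load(f"{n}_10.pkl"),w,sg,"/tmp/x.png",sc))
E
```

```text
(no output)
```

View pics/g10side.png

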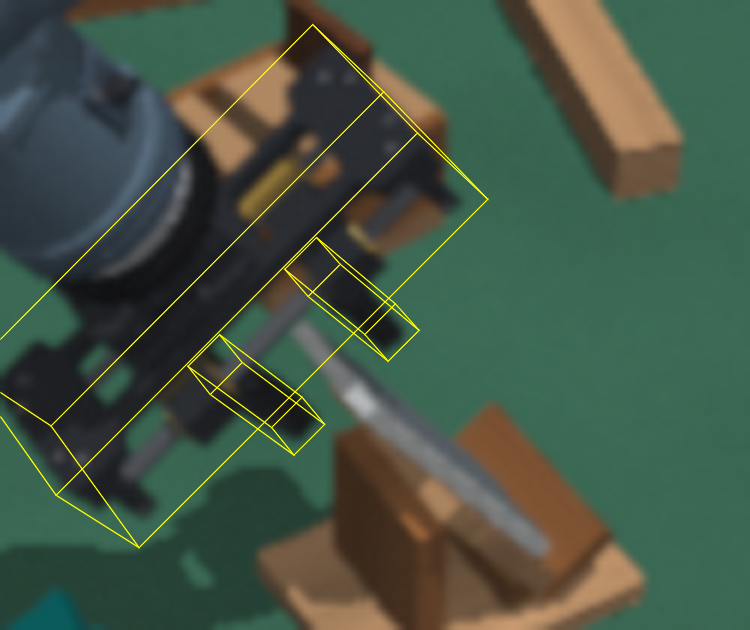

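View pics/g10top.png

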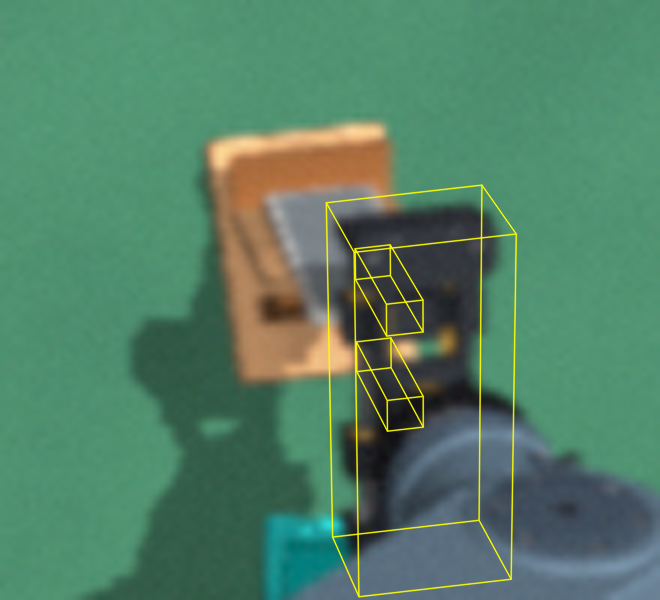

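>>> jog_arm:
  steps: [0, 0, 1.5, 0, 0, 0, 0, 0, 3, 0, 0, 0, 0, 0, 4, 0, 0, 0, 0, 0, 4, 0, 0, 0, 0, 0, 4, 0, 0, 0]

```text
t: 14.9
tool_pos: [509.3, -263.6, 124.0]
eef_rot: [1.75, 2.015, 0.638]
contact_force: [0.2, 1.3, -0.2]
opening: 0.413
```

>>> jog_arm:
  steps: [0, 0, 0, 0, 0, 0, 0, 0, 0, 0, 0, 0, 0, 0, 0, 0, 0, 0, 0, 0, 0, 0, 0, 0, 0, 0, 0, 0, 0, 0]
  jaw: 210

```text
t: 15.4
tool_pos: [509.3, -263.4, 123.7]
eef_rot: [1.75, 2.015, 0.638]
contact_force: [-0.5, 0.2, -0.2]
opening: 0.177
```

```bash
python3 - <<'E'
from mv import *
done([0,0,4,0,0,0])
from rv import *
view("11",0,0)
cv2.imwrite("pics/s11.png",overlay(load("side_11.pkl"),(255,215,80,60),[],"/tmp/x.png",9))
E
```

```text
t 15.4 cmd [ 509.2 -263.5  124.4] meas [ 509.3 -263.4  123.7] rot err deg 0.1 F [-0.5  0.2 -0.2] op 0.177 q [-0.99  0.13  2.07  0.78  0.83 -1.64]
```

View pics/s11.png

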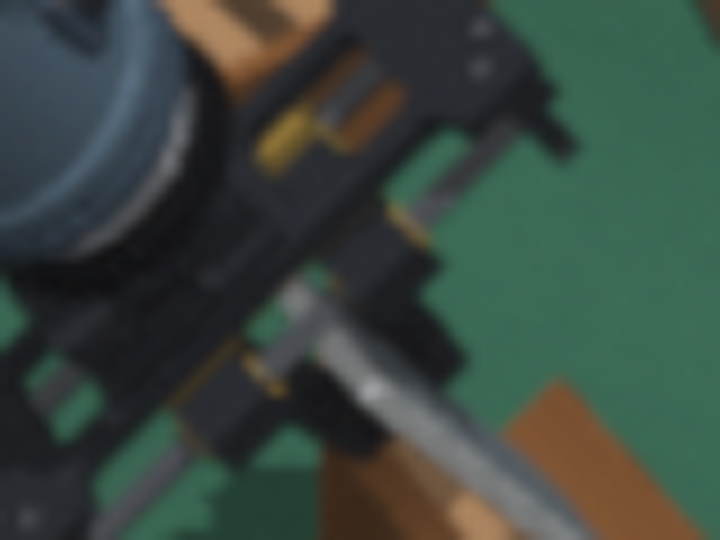

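>>> jog_arm:
  steps: [0, 0, 0, 0, 0, 0, 0, 0, 0, 0, 0, 0, 0, 0, 0, 0, 0, 0, 0, 0, 0, 0, 0, 0, 0, 0, 0, 0, 0, 0]
  jaw: 255

```text
t: 16.0
tool_pos: [509.3, -263.4, 123.6]
eef_rot: [1.75, 2.015, 0.639]
contact_force: [-0.5, 1.1, 0.5]
opening: 0.087
```

```bash
python3 - <<'E'
from mv import *
done([0]*6)
from rv import *
view("12",0,0)
from rv import n
p,R=cmd()
# retreat: out along n then up
nw=D(RS,n); uw=D(RS,u)
show((p+nw*3,R),(p+nw*15+uw*10,R),(p+nw*40+uw*60,R),)
# rack: tool down, jaw along rack x
Rk=orient([0,0,-1],D(RK,[1,0,0]))
for h in (100,20,0): # foot height above slot floor; grasp 125 above foot -> tcp 106
    show((W(RK,[-25,0,15+106+h]),Rk))
E
```

```text
t 16.0 cmd [ 509.2 -263.5  124.4] meas [ 509.3 -263.4  123.6] rot err deg 0.1 F [-0.5  1.1  0.5] op 0.087 q [-0.99  0.13  2.07  0.78  0.83 -1.64]
[0.0, 0.3, 0.0, 0.0, 0.0, 0.0] [ 511.7 -263.2  126.1]
[0.0, 1.5, -1.0, 0.0, 0.0, 0.0] [ 515.7 -262.6  141.2]
[0.0, 4.0, -6.0, 0.0, 0.0, 0.0] [ 507.6 -263.8  196.5]
[24.6, 11.7, -3.59, 34.96, 2.64, -8.38] [549.2  -9.4 221. ]
[24.6, 7.11, 2.96, 34.96, 2.64, -8.38] [549.2  -9.4 141. ]
[24.6, 5.96, 4.6, 34.96, 2.64, -8.38] [549.2  -9.4 121. ]
```

View pics/side12.png

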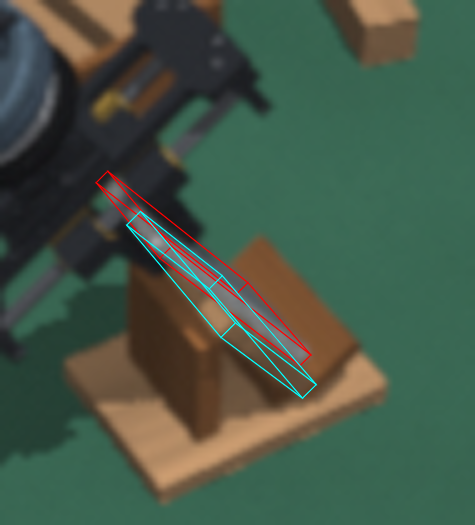

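>>> jog_arm:
  steps: [0, 0.3, 0, 0, 0, 0, 0, 0.8, -1, 0, 0, 0, 0, 2, -3, 0, 0, 0, 0, 4, -6, 0, 0, 0, 0, 7, -8, 0, 0, 0, 2, 10, -8, 8, 0, 0, 5, 12, -7, 16, 0, -2, 9, 13, -6, 24, 1, -4, 12, 13, -5, 32, 2, -8.4, 12, 13, -5.5, 35, 2.6, -8.4, 12, 13, -5.5, 35, 2.6, -8.4, 12, 13, -5.5, 35, 2.6, -8.4]

```text
t: 17.3
tool_pos: [566.7, -134.1, 243.5]
eef_rot: [1.874, 2.52, 0.003]
contact_force: [0.6, -0.0, -1.7]
opening: 0.09
```

```bash
python3 - <<'E'
from mv import *
done([12,13,-5.5,35,2.6,-8.4])
import look; from ov import *
o=look.grab("13")
for n in("side","top"): cv2.imwrite(f"pics/{n}13.png",cv2.resize(cv2.cvtColor(o[n]["img"][130:330,190:430],cv2.COLOR_RGB2BGR),None,fx=3,fy=3,interpolation=2))
Rk=orient([0,0,-1],D(RK,[1,0,0]))
for h in (110,60,20,0): show((W(RK,[-25,0,15+106+h]),Rk))
E
```

```text
t 17.3 cmd [ 566.5 -134.2  244.1] meas [ 566.7 -134.1  243.5] rot err deg 0.19 F [ 0.6 -0.  -1.7] op 0.09 q [-0.44  0.19  1.58  0.    1.36 -0.73]
[12.45, 1.93, 1.3, -0.04, 0.04, 0.0] [549.2  -9.4 231. ]
[12.46, 1.94, 6.3, -0.04, 0.04, 0.0] [549.2  -9.4 181. ]
[12.46, 1.94, 10.3, -0.04, 0.04, 0.0] [549.2  -9.4 141. ]
[12.46, 1.94, 12.3, -0.04, 0.04, 0.0] [549.2  -9.4 121. ]
```

View pics/side13.png

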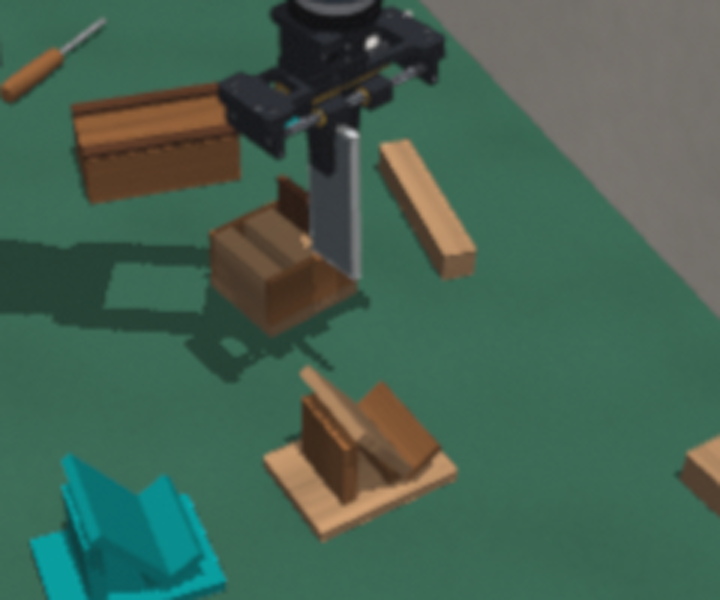

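View pics/top13.png

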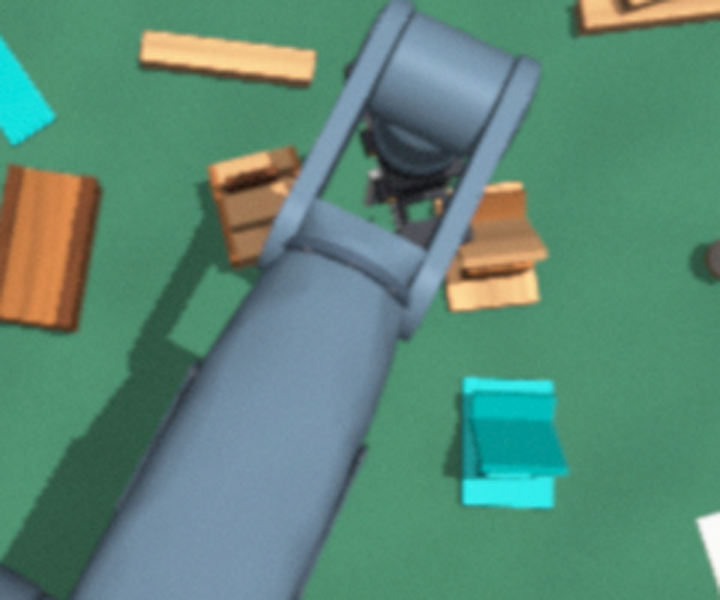

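>>> jog_arm:
  steps: [4.5, 0.7, 1, 0, 0, 0, 9, 1.4, 1, 0, 0, 0, 12.4, 1.9, 1.3, 0, 0, 0, 12.4, 1.9, 3.5, 0, 0, 0, 12.4, 1.9, 5.5, 0, 0, 0, 12.4, 1.9, 5.8, 0, 0, 0, 12.4, 1.9, 5.8, 0, 0, 0, 12.4, 1.9, 5.8, 0, 0, 0]

```text
t: 18.2
tool_pos: [549.5, -10.9, 186.7]
eef_rot: [1.876, 2.518, 0.003]
contact_force: [0.2, -0.4, -1.7]
opening: 0.086
```

```bash
cat > kv.py <<'E'
from mv import *
import look; from ov import *
def view(tag,h,dy=0):
    o=look.grab(tag); ims=[]
    sg=bw(box(-55,55,-50,50,0,70),RK,(255,255,0))+bw(box(-29,-21,-30+dy,30+dy,15+h,165+h),RK,(0,0,255))
    sg.append((np.array([W(RK,q) for q in [[-33,-42,70],[-17,-42,70],[-17,42,70],[-33,42,70],[-33,-42,70.]]]),(255,0,255)))
    for n,w in (("side",(245,140,90,105)),("top",(240,150,80,90))):
        cv2.imwrite(f"pics/k{n}{tag}.png",overlay(o[n],w,sg,"/tmp/x.png",6))
        cv2.imwrite(f"pics/kr{n}{tag}.png",overlay(o[n],w,[],"/tmp/x.png",6))
E
python3 - <<'E'
from mv import *
done([12.4,1.9,5.8,0,0,0])
import kv
kv.view("14",65)
E
```

```text
t 18.2 cmd [549. -10. 186.] meas [549.5 -10.9 186.7] rot err deg 0.2 F [ 0.2 -0.4 -1.7] op 0.086 q [-0.24  0.18  1.72  0.    1.24 -0.53]
```

View pics/kside14.png

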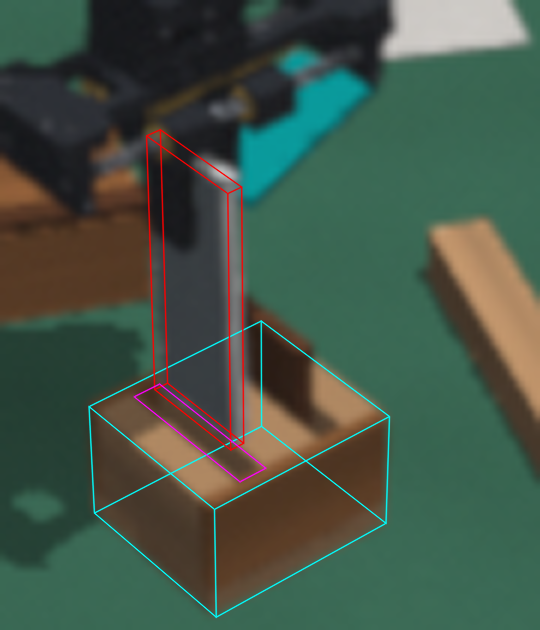

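View pics/krside14.png

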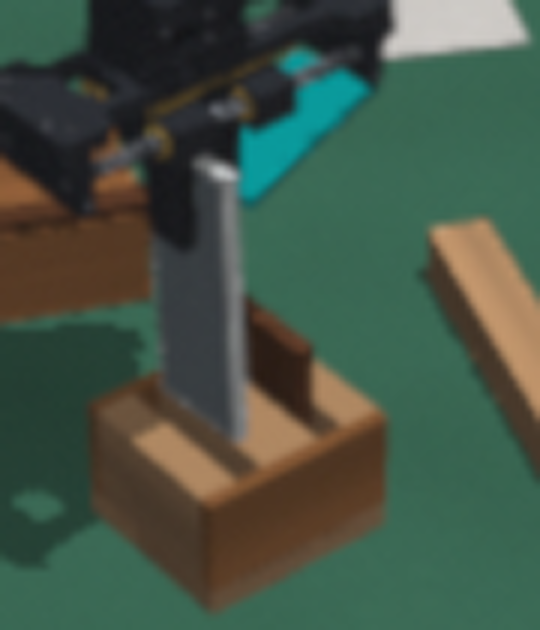

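View pics/ktop14.png

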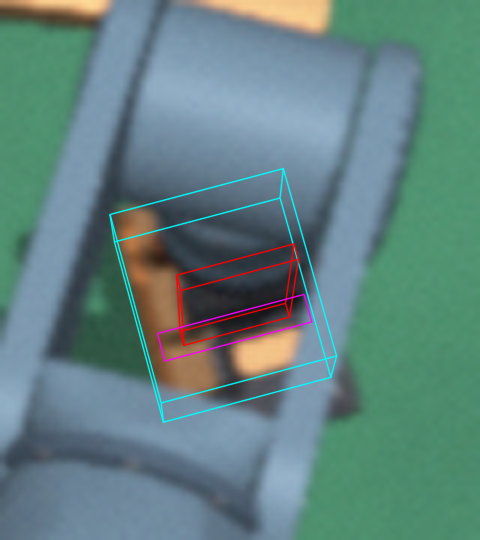

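```bash
python3 - <<'E'
from ov import *
from mv import *
f=load("side_14.pkl")
sg=[(np.array([W(RK,q) for q in [[-33,-42,70],[-17,-42,70],[-17,42,70],[-33,42,70],[-33,-42,70.]]]),(255,0,255))]
w=(262,195,44,30)
cv2.imwrite("pics/z14a.png",overlay(f,w,[],"/tmp/x.png",18)); 
cv2.imwrite("pics/z14b.png",overlay(f,w,sg,"/tmp/x.png",18))
E
```

```text
(no output)
```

View pics/z14a.png

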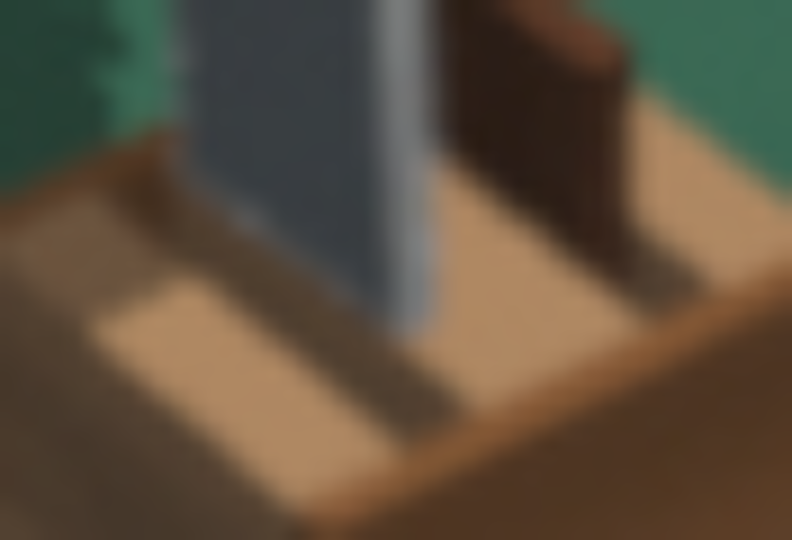

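View pics/z14b.png

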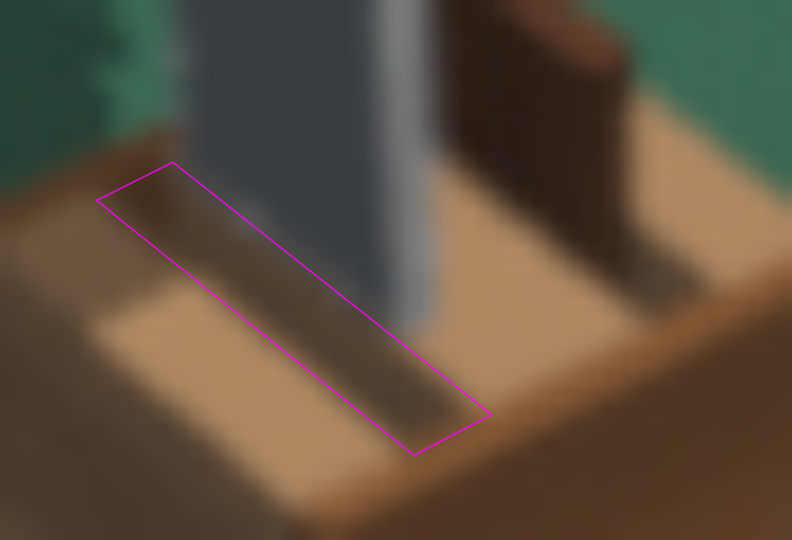

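```bash
python3 - <<'E'
from ov import *
from mv import *
f=load("side_14.pkl")
w=(262,195,44,30)
def z(q): return (((proj(f,[W(RK,q)])[0]-[w[0]-.5,w[1]-.5])*18)-.5).round(0)
tcp=loc(RK,[549.0,-10.0]); print("tcp in rack",tcp)
for q in ([-25,-30,80],[-29,-30,80],[-21,-30,80],[-29,-30,110],[-21,-30,110],[-29,30,80],[-25,-42,70],[-33,-42,70],[-17,-42,70]): print(q,z(q))
sg=bw(box(-29,-21,-30,30,80,230),RK,(0,0,255))
for dx in (0,):
    cv2.imwrite("pics/z14c.png",overlay(f,w,sg,"/tmp/x.png",18))
E
```

```text
tcp in rack [-25.32521981  -0.53220426]
[-25, -30, 80] [405. 349.]
[-29, -30, 80] [386. 360.]
[-21, -30, 80] [425. 339.]
[-29, -30, 110] [384. 214.]
[-21, -30, 110] [423. 194.]
[-29, 30, 80] [158. 178.]
[-25, -42, 70] [452. 434.]
[-33, -42, 70] [414. 455.]
[-17, -42, 70] [491. 414.]
```

View pics/z14c.png

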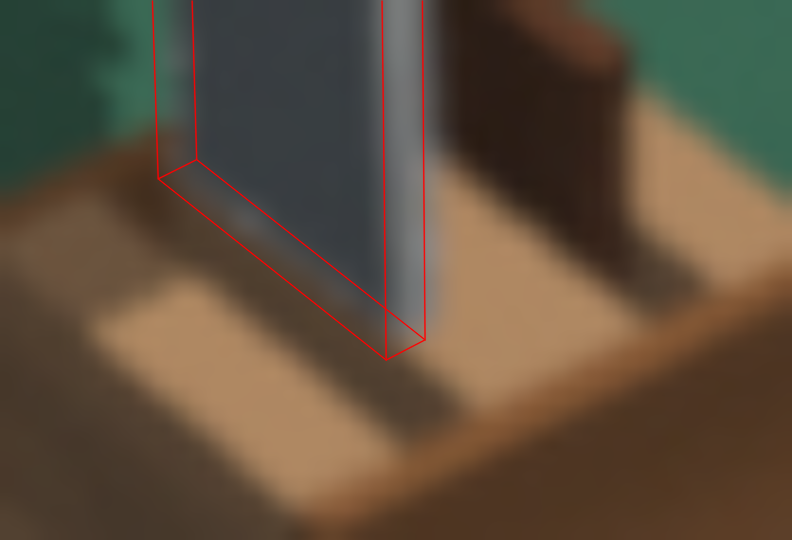

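>>> jog_arm:
  steps: [0.5, -0.1, 0, 0, 0, 0, 0.5, -0.1, 0, 0, 0, 0, 0.5, -0.1, 0.5, 0, 0, 0, 0.5, -0.1, 1, 0, 0, 0, 0.5, -0.1, 1.4, 0, 0, 0, 0.5, -0.1, 1.8, 0, 0, 0, 0.5, -0.1, 2, 0, 0, 0, 0.5, -0.1, 2, 0, 0, 0]

```text
t: 19.1
tool_pos: [546.4, -5.4, 165.0]
eef_rot: [-1.874, -2.52, -0.0]
contact_force: [-0.3, 0.3, -1.5]
opening: 0.089
```

```bash
python3 - <<'E'
from mv import *
done([.5,-.1,2,0,0,0])
import kv
kv.view("15",45)
from ov import *
cv2.imwrite("pics/z15.png",overlay(load("side_15.pkl"),(262,195,44,30),[],"/tmp/x.png",18))
E
```

```text
t 19.1 cmd [546.6  -5.6 166. ] meas [546.4  -5.4 165. ] rot err deg 0.09 F [-0.3  0.3 -1.5] op 0.089 q [-0.23  0.2   1.75  0.    1.2  -0.52]
```

View pics/z15.png

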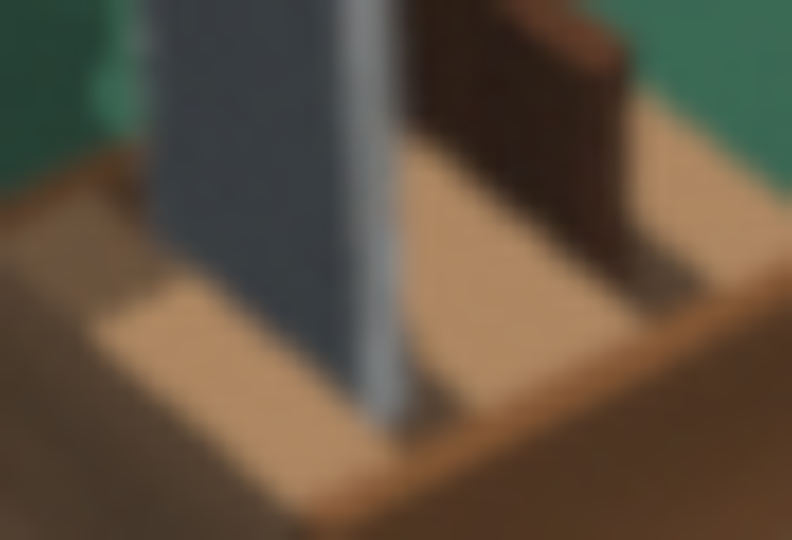

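>>> jog_arm:
  steps: [0, 0, 0.5, 0, 0, 0, 0, 0, 1, 0, 0, 0, 0, 0, 1.5, 0, 0, 0, 0, 0, 2, 0, 0, 0, 0, 0, 2.6, 0, 0, 0, 0, 0, 3.2, 0, 0, 0, 0, 0, 3.6, 0, 0, 0, 0, 0, 3.6, 0, 0, 0, 0, 0, 3.6, 0, 0, 0]

```text
t: 20.1
tool_pos: [546.7, -5.5, 129.5]
eef_rot: [1.875, 2.521, 0.001]
contact_force: [0.6, -0.2, -1.4]
opening: 0.09
```

```bash
python3 - <<'E'
from mv import *
done([0,0,3.6,0,0,0])
import kv
kv.view("16",9)
E
```

```text
t 20.1 cmd [546.6  -5.6 130. ] meas [546.7  -5.5 129.5] rot err deg 0.1 F [ 0.6 -0.2 -1.4] op 0.09 q [-0.23  0.24  1.77  0.    1.13 -0.52]
```

View pics/kside16.png

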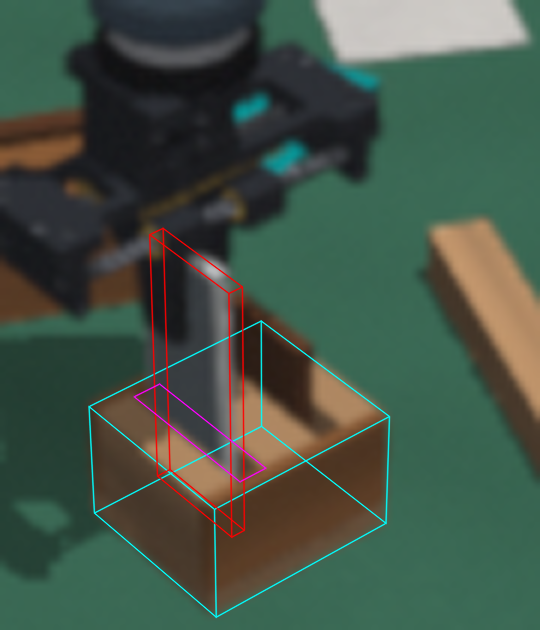

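>>> jog_arm:
  steps: [0, 0, 0.3, 0, 0, 0, 0, 0, 0.6, 0, 0, 0, 0, 0, 0.8, 0, 0, 0, 0, 0, 1, 0, 0, 0, 0, 0, 1, 0, 0, 0]

```text
t: 20.7
tool_pos: [546.8, -5.5, 120.0]
eef_rot: [1.874, 2.521, 0.001]
contact_force: [-1.0, -0.6, 2.6]
opening: 0.089
```

>>> jog_arm:
  steps: [0, 0, 0.1, 0, 0, 0, 0, 0, 0.2, 0, 0, 0, 0, 0, 0.3, 0, 0, 0, 0, 0, 0.3, 0, 0, 0]

```text
t: 21.1
tool_pos: [547.8, -6.3, 119.6]
eef_rot: [1.872, 2.519, 0.001]
contact_force: [-6.3, -0.7, 20.4]
opening: 0.088
```

>>> jog_arm:
  steps: [0, 0, -0.2, 0, 0, 0, 0, 0, -0.25, 0, 0, 0, 0, 0, -0.25, 0, 0, 0]

```text
t: 21.4
tool_pos: [547.2, -5.8, 119.8]
eef_rot: [1.874, 2.52, 0.001]
contact_force: [-2.2, -1.3, 7.4]
opening: 0.092
```

```bash
python3 - <<'E'
from mv import *
p,R=cmd(); done([0,0,1.05,0,0,0])
import kv
kv.view("17",0,5)
E
```

```text
t 21.4 cmd [546.6  -5.6 119.5] meas [547.2  -5.8 119.8] rot err deg 0.13 F [-2.2 -1.3  7.4] op 0.092 q [-0.23  0.26  1.78  0.    1.11 -0.52]
```

View pics/kside17.png

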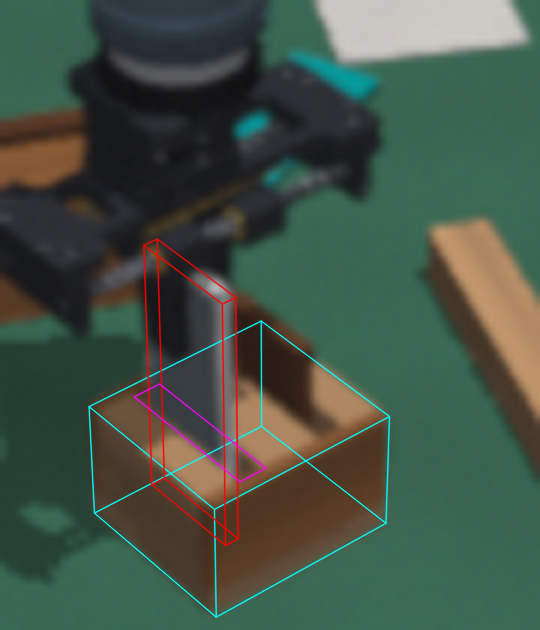

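>>> jog_arm:
  steps: [0, 0, 0, 0, 0, 0, 0, 0, 0, 0, 0, 0, 0, 0, 0, 0, 0, 0, 0, 0, 0, 0, 0, 0, 0, 0, 0, 0, 0, 0, 0, 0, 0, 0, 0, 0]
  jaw: 150

```text
t: 22.1
tool_pos: [546.6, -5.4, 118.9]
eef_rot: [-1.875, -2.521, -0.001]
contact_force: [0.0, -0.5, 0.1]
opening: 0.409
```

```bash
python3 - <<'E'
from mv import *
done([0]*6)
import kv
kv.view("18",0,5)
E
```

```text
t 22.1 cmd [546.6  -5.6 119.5] meas [546.6  -5.4 118.9] rot err deg 0.1 F [ 0.  -0.5  0.1] op 0.409 q [-0.23  0.26  1.78  0.    1.11 -0.52]
```

View pics/krside18.png

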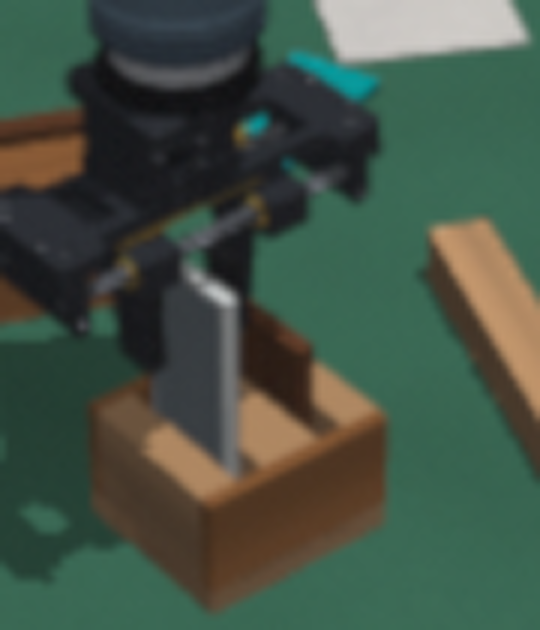

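>>> jog_arm:
  steps: [0, 0, -1, 0, 0, 0, 0, 0, -3, 0, 0, 0, 0, 0, -6, 0, 0, 0, 0, 0, -10, 0, 0, 0, 0, 0, -14, 0, 0, 0, 0, -4, -15, 0, 0, 0, 0, -8, -15, 0, 0, 0, 0, -12, -15, 0, 0, 0, 0, -12, -15, 0, 0, 0, 0, -12, -15, 0, 0, 0]

```text
t: 23.2
tool_pos: [431.9, -40.3, 270.1]
eef_rot: [1.875, 2.518, 0.003]
contact_force: [0.4, -0.5, -0.3]
opening: 0.415
```

```bash
python3 - <<'E'
from mv import *
done([0,-12,-15,0,0,0])
import kv
kv.view("19",0,5)
from ov import *
f=load("side_19.pkl")
cv2.imwrite("pics/side19.png",cv2.cvtColor(f["img"],cv2.COLOR_RGB2BGR))
E
```

```text
t 23.2 cmd [431.7 -40.  269.5] meas [431.9 -40.3 270.1] rot err deg 0.22 F [ 0.4 -0.5 -0.3] op 0.415 q [-0.37 -0.18  1.91  0.    1.41 -0.66]
```

View pics/kside19.png

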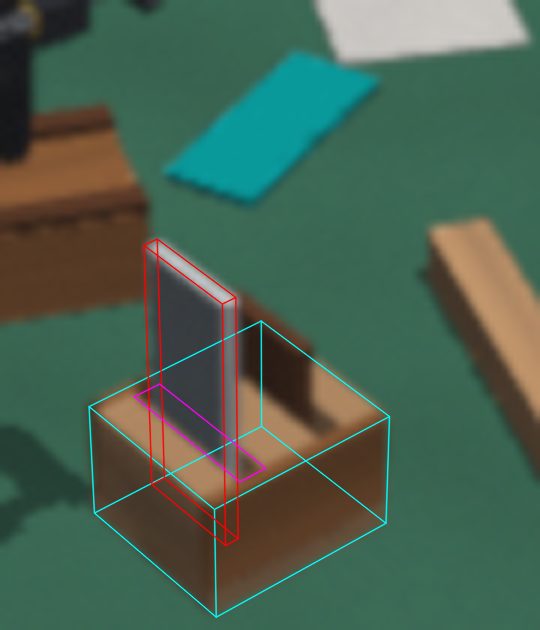

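View pics/side19.png

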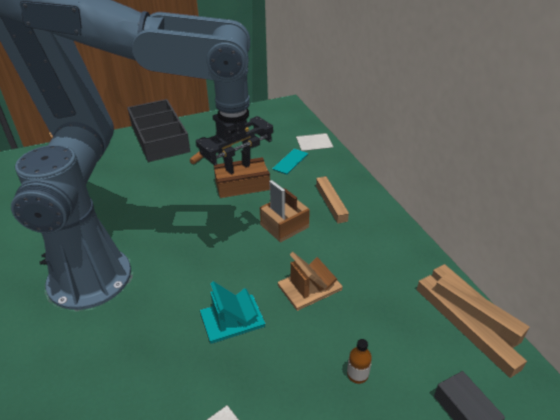

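View pics/krtop19.png

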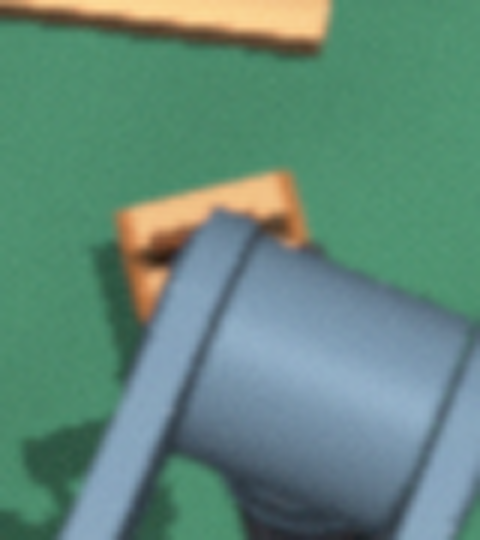

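```bash
python3 -c "
from bench import env
print(env.close_job())"
```

```text
the job is handed in; nothing more can be done
None
```

The job is done and handed in at about 23.4 s of the 72 s allowed; no verdict was reported.

- **Slide:** I pushed the plate along the channel until about 50 mm of its 150 mm overhung the end nearest the robot.
- **Lean:** I picked it up there across its width and set it on the wooden rest with its foot on the ledge. After I let go, the side picture matched the expected leaning pose.
- **Stand:** I took it again by its top end, across its thickness, and lowered it into the empty slot until it touched the floor. The force briefly read about 20 N, so I backed off before letting go.

**Last checks:** The side picture shows the plate upright in the empty slot at the expected height. The strop, the batten and the turquoise look-alikes look unmoved, and so does the oil bottle. The gripper was clear of everything, with close to zero force.

**What disagreed or was not confirmed:**
- The two cameras differed by 3–4 mm in y, so I worked from averages and corrected by picture before the insertion.
- The rest's foot board lay about 10 mm off the position I expected, so I aimed by the panel instead.
- The plate settled a few millimetres when I let go in the slot.
- The arm hid the plate from the top camera at the end, so only the side view confirms the final pose. The arm also hid part of the chisel in that view; nothing went near it.

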